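Load an LED driver into the slide-contact test jig

TASK

Put the white LED driver into the test jig for its electrical test. Pull the jig's red knob all the way out until it clicks, draw the driver out of the rack by the end that sticks out, lay it flat on the bench and let go so you can take it again by its middle, then lay it in the jig's nest with its green terminals towards the contact head and the knob. With the driver lying flat in the nest and let go, push the knob fully home so that the contacts close on it; do not drop the driver or disturb the other things on the bench and in the rack.

Things in the scene. Friction and masses are not known exactly. Their poses are not given: they have to be found in the camera images.
- jig: Test jig fixed to the bench; aluminium base plate 250 x 110 mm, 12 mm thick. Origin: centre of its underside on the bench; x runs along the jig from the knob end (-x) to the end stop (+x), z up. In line along x: red knob, bearing block (x -121 to -93 mm, 64 wide, 62 high, with a plunger up to 81 mm), blue contact head, nest, end stop. A black lamp block, 30 mm high, at x -85 to -25, y 38 to 54 mm.
- jig_nest (a point): On the nest's centre line, at the level of its white rest blocks (22 mm above the bench), 39 mm from the jig's origin along +x: where the middle of the driver's underside lies when against the end stop. Axes as the jig's. The driver may be laid up to 10 mm short of the stop (towards the knob): going home, the contact head pushes it up to the stop.
- jig_stop (a point): Middle of the end stop's face at jig x = +99 mm, on the level of the rest blocks; the stop is 70 mm wide, 54 mm high. White side rails 46 mm apart inside, 40 mm high with flared lips to 50 mm, flank both ends of the nest (jig x -18 to 12 and 66 to 96 mm). From x 12 to 66 both sides are open for fingers, down to the base plate. Held by an end, the driver cannot go in: fingers meet the rails.
- jig_slide (a joint): Push-pull slide with the knob and the blue contact head: 0 m = home (start), 0.040 m = fully out (towards jig -x). A spring plunger holds it at both ends: it resists with 8 to 10 N over the first 5 mm from either end and again 10 to 5 mm before the other, runs free (2 N) between, and snaps in over the last 4 mm. The head (48 mm wide, 52 high) faces the nest at jig x = -23.5 mm home, -63.5 mm out.
- jig_knob (a point): Centre of the red round pull knob, 29 mm diameter, 26 mm long along the jig's x, on a 12 mm rod; 38 mm above the bench, with only the bench below it. It moves with the slide: 152 mm from the jig's origin along jig -x when home (18 mm clear of the bearing block), 192 mm when out. Pinch it from above across the rod; or push its outer end face, 13 mm beyond this point.
- rack: Grey pigeonhole rack with a clear top, fixed to the bench, 94 mm deep (x), 220 wide (y), 106 high: two tiers of three bays with centres at y = -72, 0, 72 mm, open at the front (-x). Origin: centre of its underside; x from front to back, z up. The driver lies in one of the upper bays (floor 58 mm above the bench, inside 69 mm wide, 42 mm high). The units in the lower bays belong to the rack and do not stick out.
- driver: White metal-cased LED driver with black end caps, 120 mm long (x) x 40 mm wide (y) x 32 mm high, 0.18 to 0.29 kg. Origin: centre of its underside; x points along it to the green terminals, z up. At the start it lies in the middle of an upper bay of the rack, along the bay (within 0.03 rad), its terminals inside and its plain black end sticking out 30 to 38 mm in front of the rack.
- driver_terminals (a point): Centre of the driver's green terminal end face, 60 mm from its middle, 16 mm above its underside.
- relay_blue: Blue plug-in relay 60 x 30 x 24 mm lying in another upper bay of the rack; leave alone. Origin: centre of its underside.
- relay_orange: Orange plug-in relay, the same size, in the third upper bay; leave alone. Origin: centre of its underside.
- multimeter: Orange multimeter 180 (x) x 85 x 46 mm lying behind the jig; leave alone. Origin: centre of its underside.
- flux: White flux bottle, 52 mm diameter, 100 mm high, right of the jig; leave alone. Origin: centre of its underside.
- tin: Green tin, 60 mm diameter, 55 mm high, behind and left of the jig; leave alone. Origin: centre of its underside.
- reel: Metal solder reel, 64 mm diameter, 40 mm high, right of the jig; leave alone. Origin: centre of its underside.
- screwdriver: Blue screwdriver 170 mm long lying to the robot's right, beyond the knob; leave alone. Origin: the middle of its underside.
Mind the look-alikes: they are no part of the job. There is more than one size of the driver; the job needs the middle-sized.

How it is judged:
By the outcome, as a careful person would: the job done as asked, in the order asked, and still so for the second after the job is handed in, with the robot touching nothing.
It also fails if it takes over 64 s, if anything falls off the work surface, if the arm or the gripper's body presses on something with over 40 N, if the wrist force passes 120 N, or if a joint passes its speed limit or range.

ROBOT

A 7-joint arm with a two-finger parallel gripper is mounted at the origin on the work surface. World frame = base frame: x ahead of the robot, y to its left, z up, the work surface at z = 0. Lengths are in m, angles in rad, forces in N, time in s.
With the tool pointing down it reaches from about 0.4 to 0.85 m from the base axis. Payload 10.4 kg.
Tool frame: the origin (TCP) lies between the finger pads; the fingertips stand 14 mm ahead of it and the grasp point (between the pads) lies 5 mm behind it (ctrl.finger_overhang is the distance from the TCP to the fingertips, in m); z points along the fingers, y is the direction in which the jaws open and shut (so a half turn about z gives the same grasp; the last joint's range is limited). The gripper opens to 85 mm and grips with 20 to 120 N. Pads are 22 mm wide; open, the fingers measure 114 mm over their backs; the gripper's body (76 mm by 85 mm) begins 54 mm behind the grasp point. The pads swing forward as they close: fully open they stand 13 mm farther back than shut.
Start: joints at [1.146, 0.332, -0.065, 1.46, 0.022, 1.35, -0.088], TCP at [0.244, -0.575, 0.245] pointing down, gripper open.
Joint ranges: [-2.6, 2.6], [-0.5, 2.12], [-1.47, 1.34], [0.16, 2.42], [-1.27, 4.41], [0.06, 2.06], [-2.6, 2.6]. Speed limits (rad/s): [2.22, 2.22, 2.79, 2.79, 3.14, 3.14, 3.14].

INTERFACE

Orientations are given as a 3x3 rotation matrix whose columns are the frame's x, y, z axes.
In Python, from workcell import ctrl gives the robot as it stands.
- The arm moves only by the tool step_arm, never from a script. Its argument "rows" is a list of rows, each an object with "xyz": the shift along the world's x, y, z in mm, a list of three; "angular": the turn, a rotation vector about the world's x, y, z in rad, a list of three; "gripper": the closure, from -1 (fully open) to 1 (shut). A call has 1 to 20 rows; each row is the pose to reach, as a shift and turn from the pose commanded when the call began; what a row does not reach only later rows make up. A row lasts 1/10 s, in which the tool goes at most 50 mm and 8.59 degrees, less where a joint would pass 70% of its speed; a pose out of reach is approached as far as the arm can. A call with a gripper value outside its range is refused whole. The fingers move at their own pace and stop on an object; "newtons" is the grip in N (left out, the last holds). Time passes only in rows, so rows that repeat a pose let the fingers close. It gives the time, the measured TCP pose, the force and the opening at its end, in the units of the state.
- ctrl.sense(): the state, without advancing time (a new reading comes with each control period).
- ctrl.camera(name): name is "scene" or "side" or "wrist"; returns a dict with "frame" (384x512x3 uint8, red, green, blue), "range_z" (384x512 float32, m along the optical axis (not along the pixel's ray), 0 where there is no reading), "fov_y" (degrees; the focal length in pixels is half the picture's height over the tangent of half this angle, whatever the lens; pixels are square), "cx", "cy" (the principal point, pixels), "R" (3x3) and "t" (3): a world point X has camera coordinates R X + t. Camera axes: x right, y down, z forward; pixel columns grow to the right and rows downward; lengths in m; the calibration is good to about 2 mm. A picture is of the moment at which its call begins.
- ctrl.hand_in(): hands the job in, once; it reports no verdict.
The state is a dict: "time": time; "joint_pos": joint angles; "dq": joint speeds; "joint_efforts": joint torques, N m; "position": TCP position; "ee_rot": TCP orientation; "wrist_force": force on the tool from outside, world axes, zero at the start; "torque": the same for the moment, N m; "opening": finger opening in m.
Only numpy, scipy, OpenCV 4.12 (cv2) and the standard library are available. Lean on these libraries where they do the work, as an engineer would, in place of code of your own. Each camera call takes 0.05 s, during which the arm holds its last target.

## Working session

There is one attempt and no reset: what is moved stays moved. The work goes in short steps, Python scripts to look and compute and a tool call to move; the robot and the scene stay as the last step left them, time stands still between calls to the robot, and variables do not carry over. Pictures are saved under pics/ and viewed, and the job is handed in when it is done.

Besides the shell and the picture viewer there is one more tool, called after "Emit:" in YAML: its name, and indented under it one key for each argument. step_arm: Moves the arm, as the interface text tells. Its arguments: {"type":"object","properties":{"rows":{"type":"array","items":{"type":"object","properties":{"xyz":{"type":"array","items":{"type":"number"}},"angular":{"type":"array","items":{"type":"number"}},"gripper":{"type":"number"}}}},"newtons":{"type":"number"}},"required":["rows"]}

```bash
mkdir -p pics; ls
cat > h.py <<'E'
import numpy as np, cv2
from workcell import ctrl
def cam(name, save=None):
    c=ctrl.camera(name)
    c['f']=c['frame'].shape[0]/2/np.tan(np.radians(c['fov_y'])/2)
    if save: cv2.imwrite('pics/'+save+'.png', c['frame'][:,:,::-1])
    return c
def world(c,u,v,z=None):
    d=np.array([(u-c['cx'])/c['f'],(v-c['cy'])/c['f'],1.0])
    R=np.array(c['R']);t=np.array(c['t'])
    if z is None:
        return R.T@(d*c['range_z'][int(round(v)),int(round(u))]-t)
    o=-R.T@t; r=R.T@d
    return o+r*(z-o[2])/r[2]
def cloud(c):
    H,W=c['range_z'].shape
    v,u=np.mgrid[0:H,0:W]
    Z=c['range_z']
    P=np.stack([(u-c['cx'])/c['f']*Z,(v-c['cy'])/c['f']*Z,Z],-1)
    return (P-np.array(c['t']))@np.array(c['R'])
def proj(c,X):
    p=np.array(c['R'])@np.array(X)+np.array(c['t'])
    return c['cx']+c['f']*p[0]/p[2], c['cy']+c['f']*p[1]/p[2]
E
python3 - <<'E'
from h import *
for n in ['scene','side','wrist']:
    c=cam(n,n+'0'); R=np.array(c['R']); print(n,c['fov_y'],-R.T@np.array(c['t']),R[2])
    cv2.imwrite('pics/'+n+'0b.png',cv2.resize(c['frame'][:,:,::-1],(800,600),interpolation=cv2.INTER_CUBIC))
s=ctrl.sense();print(s)
print(ctrl.finger_overhang)
E
```

```text
pics
scene 54.977587545716 [0.87580385 0.55378943 1.02580303] [-0.28878174 -0.49795316 -0.81770885]
side 53.99162912594876 [0.34602854 0.85114576 0.60986225] [ 0.18735076 -0.83927952 -0.51040139]
wrist 66.2217878771234 [ 0.31476281 -0.54524132  0.37309005] [-0.27464838 -0.11526018 -0.95461163]
{'time': 0.15, 'joint_pos': array([ 1.14638226,  0.33274443, -0.06471213,  1.46073272,  0.02160845,
        1.34985248, -0.08851916]), 'dq': array([ 0.00070262, -0.00104651,  0.00053584, -0.00121187,  0.00021068,
        0.00040844, -0.0017952 ]), 'joint_efforts': array([-9.15694982e-04, -6.25829744e+01,  4.82704304e-02, -3.91853285e+01,
        1.63991412e-02,  7.52747554e-03,  1.13414268e-05]), 'position': array([ 0.24433981, -0.57498995,  0.24469512]), 'ee_rot': array([[ 9.20348833e-01,  3.91098229e-01, -4.49212798e-04],
       [ 3.91098484e-01, -9.20348354e-01,  9.39419574e-04],
       [-4.60269273e-05, -1.04028015e-03, -9.99999458e-01]]), 'wrist_force': array([ 0.68851394, -0.34773647, -0.33300556]), 'torque': array([-0.03415959, -0.04202891, -0.04262212]), 'opening': 0.08572525545381053}
0.014
```

View pics/scene0b.png

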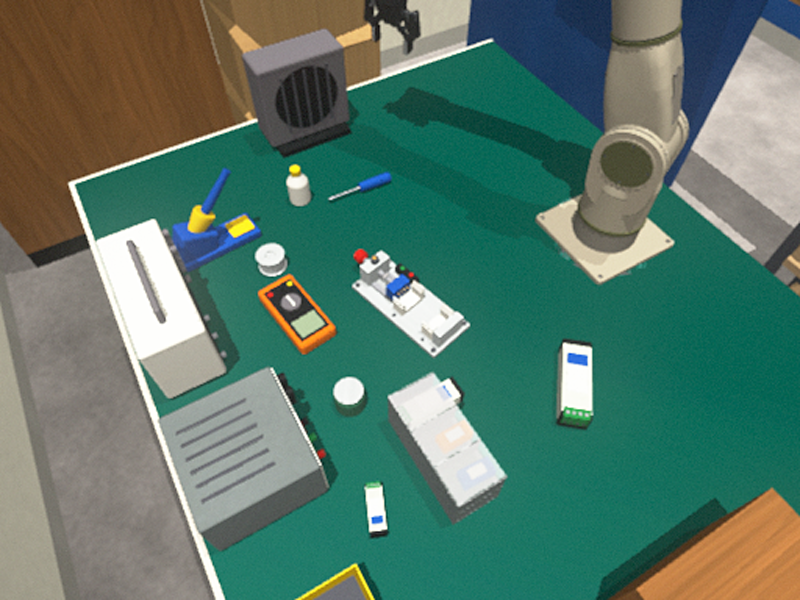

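View pics/side0b.png

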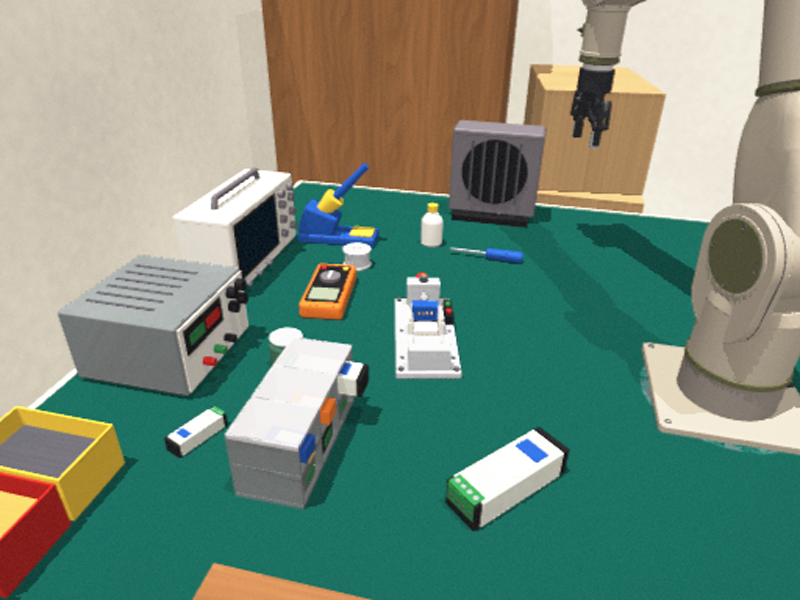

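View pics/wrist0.png

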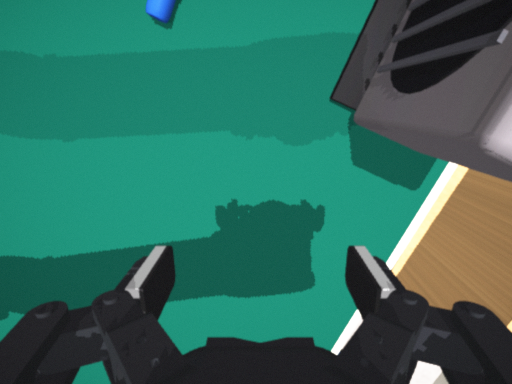

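The scene picture (800 px scale) shows the jig at about (410,300) with its red knob at (361,257), and the rack at (445,440).

Three things could be taken for the driver:
- the one in the rack, sticking out at (445,390): described as being in the rack, so this is my choice
- the large driver on the bench at (575,383)
- the small driver on the bench at (375,510)

Next I'll measure and check the choice in a close crop.

Run:
```python
from h import *
c=cam('scene'); s=cam('side')
def crop(c,x0,y0,x1,y1,k,n):
    im=cv2.resize(c['frame'][y0:y1,x0:x1,::-1],None,fx=k,fy=k,interpolation=cv2.INTER_CUBIC); cv2.imwrite('pics/'+n+'.png',im)
crop(c,215,150,335,250,6,'c_jig'); crop(c,235,225,335,340,5,'c_rack')
crop(s,240,165,310,250,7,'s_jig'); crop(s,140,205,250,330,4.5,'s_rack')
for nm,c in (('scene',c),('side',s)):
    P=cloud(c); f=c['frame'].astype(int); r,g,b=f[...,0],f[...,1],f[...,2]
    m=(r>150)&(g<60)&(b<60)&(P[...,0]>0.2)&(P[...,0]<0.9)&(abs(P[...,1])<.4)
    n,l,st,ce=cv2.connectedComponentsWithStats(m.astype(np.uint8))
    for i in range(1,n):
        if st[i,4]>8: print(nm,'red',ce[i],st[i,4],np.median(P[l==i],0))
    for (u,v) in [(289,240),(282,250),(368,245),(240,326),(260,190),(305,190)] if nm=='scene' else [(225,240),(325,305),(125,277),(270,200)]:
        print(nm,u,v,P[v,u])
```

```text
scene red [230.41860465 163.25581395] 43 [ 0.54667342 -0.18949667  0.04923832]
scene red [172.5 188.2] 10 [ 0.75690423 -0.19856953  0.03933953]
scene red [205.25 290.  ] 12 [0.81450904 0.17126176 0.04773019]
scene 289 240 [0.51699867 0.13931828 0.00220557]
scene 282 250 [0.58641532 0.19701126 0.10473108]
scene 368 245 [0.33888166 0.28743155 0.04410585]
scene 240 326 [0.77580916 0.29634373 0.02190154]
scene 260 190 [ 0.50678084 -0.05603973  0.02576989]
scene 305 190 [ 0.36418777  0.00511621 -0.00054496]
side red [286.66666667 198.11111111] 9 [ 0.4726581  -0.09706073  0.03392512]
side red [133.06666667 230.93333333] 30 [0.81632594 0.17576304 0.04459668]
side 225 240 [0.56248599 0.21208399 0.09207488]
side 325 305 [0.32837928 0.30494689 0.0461655 ]
side 125 277 [0.76361423 0.3105551  0.02417199]
side 270 200 [ 0.51533035 -0.06472884  0.0402079 ]
```

Run:
```python
from h import *
# top-down height map from both clouds
def ortho(x0,x1,y0,y1,res,name):
    W=int((y1-y0)/res);H=int((x1-x0)/res)
    im=np.zeros((H,W,3),np.uint8);zz=np.full((H,W),-1.)
    for n in ['scene','side']:
        c=cam(n);P=cloud(c);Z=c['range_z']
        ok=(Z>0)&(P[...,0]>x0)&(P[...,0]<x1)&(P[...,1]>y0)&(P[...,1]<y1)&(P[...,2]<.3)
        for p,col in zip(P[ok],c['frame'][ok]):
            i=int((x1-p[0])/res);j=int((y1-p[1])/res)
            if 0<=i<H and 0<=j<W and p[2]>zz[i,j]: zz[i,j]=p[2];im[i,j]=col
    cv2.imwrite('pics/'+name+'.png',cv2.resize(im[:,:,::-1],None,fx=2,fy=2,interpolation=cv2.INTER_NEAREST))
    np.save('/tmp/zz.npy',zz)
ortho(.3,.95,-.35,.45,.0025,'ortho')
```

```text
(no output)
```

View pics/ortho.png

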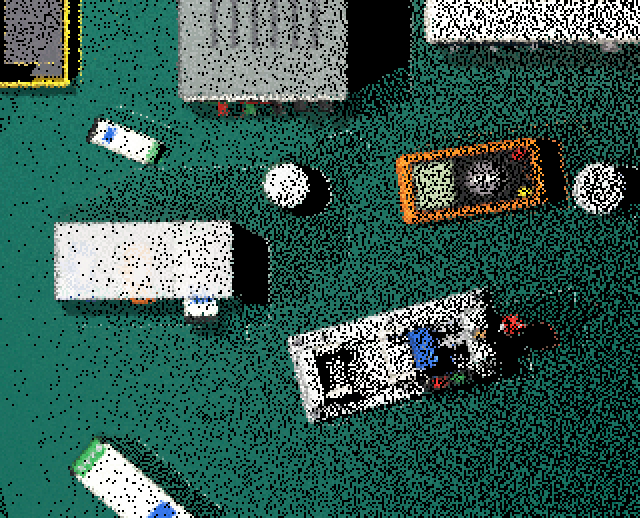

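View pics/c_jig.png

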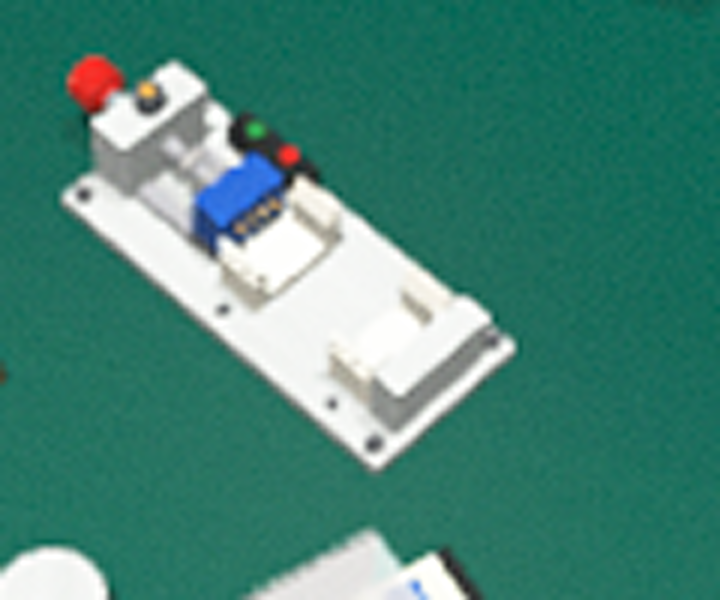

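View pics/c_rack.png

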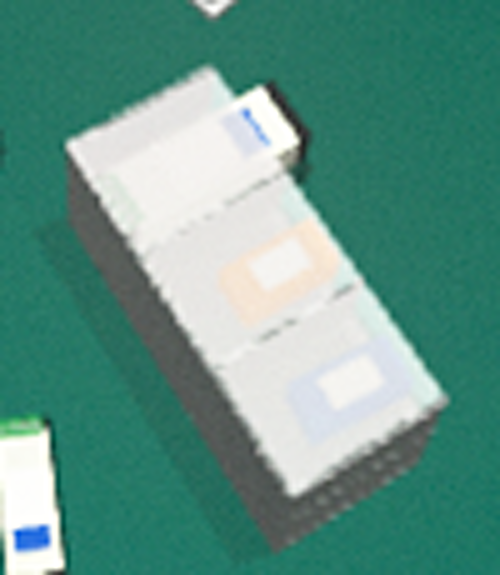

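View pics/s_jig.png

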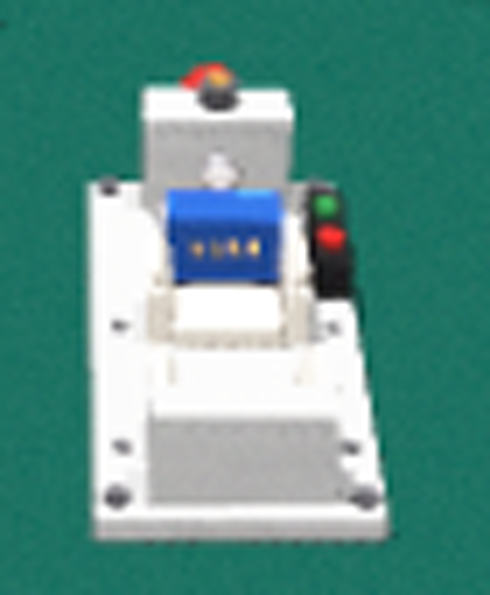

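View pics/s_rack.png

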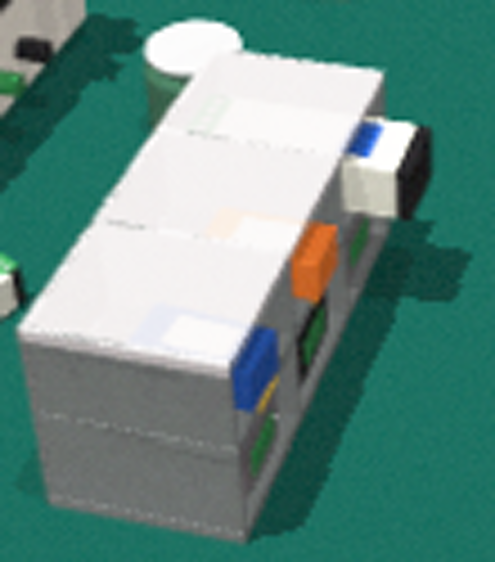

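The ortho picture shows the rack front facing the robot, with the driver in the right-hand (-y) upper bay. Its plain black end sticks out and its green terminals are inside, and it is white with a blue label (c_rack about (265,130), s_rack (390,165)), so the choice is confirmed. The jig's +x runs roughly along world +y. Now I'll work out precise poses.

```bash
cat > meas.py <<'E'
from h import *
pts=[]
for n in ['scene','side']:
    for k in range(1):
        c=cam(n);P=cloud(c);f=c['frame'].astype(int)
        ok=(P[...,0]>.38)&(P[...,0]<.62)&(P[...,1]>-.18)&(P[...,1]<.12)&(P[...,2]>.008)&(P[...,2]<.016)&(f.min(-1)>150)
        q=P[ok]; print(n,len(q),np.median(q[:,2]))
        r=cv2.minAreaRect(q[:,:2].astype(np.float32)); print(r)
        pts.append(q)
        # bench z check
        b=(abs(P[...,0]-.45)<.03)&(abs(P[...,1]-.15)<.03); print('bench z',np.median(P[b][:,2]))
        # rack top
        for nm,z0,z1 in (('racktop',.100,.112),):
            ok=(P[...,0]>.5)&(P[...,0]<.72)&(P[...,1]>.1)&(P[...,1]<.45)&(P[...,2]>z0)&(P[...,2]<z1)
            q=P[ok]; print(nm,len(q),np.median(q[:,2]),cv2.minAreaRect(q[:,:2].astype(np.float32)))
        ok=(P[...,0]>.5)&(P[...,0]<.574)&(P[...,1]>.12)&(P[...,1]<.27)&(P[...,2]>.083)&(P[...,2]<.096)
        q=P[ok]; print('driver top',len(q),np.median(q[:,2]),q.min(0),q.max(0)); print(cv2.minAreaRect(q[:,:2].astype(np.float32)))
E
python3 meas.py
```

```text
scene 919 0.012538353063789571
((0.505487859249115, -0.04389917850494385), (0.11164142191410065, 0.24979908764362335), 14.240412712097168)
bench z 0.0004893829398718549
racktop 2947 0.10659937426423828 ((0.6243346929550171, 0.26995575428009033), (0.09582490473985672, 0.22100624442100525), 0.4972502887248993)
driver top 117 0.09043267265642149 [0.5474458  0.17809437 0.08434424] [0.57369161 0.21803791 0.09428129]
((0.5606691837310791, 0.19800472259521484), (0.026233075186610222, 0.0399218313395977), 0.4921107590198517)
side 760 0.013033030939883675
((0.5047589540481567, -0.04336616396903992), (0.10869520902633667, 0.2512817978858948), 14.213372230529785)
bench z 0.0010624117757655487
racktop 3191 0.10690055014549181 ((0.6244109869003296, 0.269588828086853), (0.09578254818916321, 0.2238655984401703), 0.5023450255393982)
driver top 170 0.09056457547718633 [0.54608011 0.17785953 0.08311712] [0.57387551 0.2189898  0.0934619 ]
((0.5599881410598755, 0.1984362155199051), (0.027689065784215927, 0.04114335775375366), 0.24968290328979492)
```

Both views agree. The jig origin is at (0.505, -0.0435) with its x axis at 104.2°, and the plate measures 250x110 as given. The driver's end is at x≈0.545, y≈0.198, top at z 0.090, and the rack front is at x≈0.577. I'll check what stands around the knob, then go there.

```bash
cat >> h.py <<'E'
JO=np.array([.505,-.0436,0]);JA=np.radians(104.2)
JX=np.array([np.cos(JA),np.sin(JA),0]);JY=np.array([-np.sin(JA),np.cos(JA),0])
def jig(x,y=0,z=0): return JO+x*JX+y*JY+np.array([0,0,z])
def st():
    s=ctrl.sense(); R=s['ee_rot']
    print('t',round(s['time'],2),'p',np.round(s['position']*1000,1),'yaw',round(np.arctan2(R[1,0],R[0,0]),4),'tilt',np.round(R[:,2],4),'F',np.round(s['wrist_force'],1),'op',round(s['opening']*1000,1),'q',np.round(s['joint_pos'],2)); return s
E
python3 - <<'E'
from h import *
c=cam('scene')
for u,v in ((191,119),(173,167),(215,125),(240,116),(250,115)): print(u,v,world(c,u,v))
s=st(); 
for x in (-152,-192): print(jig(x/1000,0,.035)*1000-s['position']*1000)
R=s['ee_rot'];print(JA-np.arctan2(R[1,0],R[0,0]))
E
```

```text
191 119 [ 0.57892553 -0.43634847  0.06700484]
173 167 [ 0.72139385 -0.27881966  0.0424295 ]
215 125 [ 0.49654607 -0.41401925  0.01467829]
240 116 [ 0.3945052  -0.39961217  0.0247019 ]
250 115 [ 0.35426286 -0.39207808  0.01709767]
t 0.5 p [ 244.4 -575.2  245.3] yaw 0.4018 tilt [ 0.  0. -1.] F [-0.2  0.3 -0.3] op 85.3 q [ 1.15  0.33 -0.06  1.46  0.02  1.35 -0.09]
[ 297.83739209  384.24204937 -210.28614765]
[ 307.64968753  345.46423537 -210.28614765]
1.4168221509847472
```

Emit:
step_arm:
  rows:
    - {"xyz":[30,40,0],"angular":[0,0,0.14],"gripper":-1}
    - {"xyz":[60,78,0],"angular":[0,0,0.28],"gripper":-1}
    - {"xyz":[90,116,0],"angular":[0,0,0.42],"gripper":-1}
    - {"xyz":[120,155,0],"angular":[0,0,0.56],"gripper":-1}
    - {"xyz":[150,194,0],"angular":[0,0,0.7],"gripper":-1}
    - {"xyz":[180,232,0],"angular":[0,0,0.84],"gripper":-1}
    - {"xyz":[210,271,-10],"angular":[0,0,0.98],"gripper":-1}
    - {"xyz":[240,310,-40],"angular":[0,0,1.12],"gripper":-1}
    - {"xyz":[270,348,-70],"angular":[0,0,1.26],"gripper":-1}
    - {"xyz":[298,384,-95],"angular":[0,0,1.4],"gripper":-1}
    - {"xyz":[298,384,-95],"angular":[0,0,1.417],"gripper":-1}
    - {"xyz":[298,384,-95],"angular":[0,0,1.417],"gripper":-1}
    - {"xyz":[298,384,-95],"angular":[0,0,1.417],"gripper":-1}

```text
time: 1.8
position: [0.5422, -0.1924, 0.1507]
ee_rot: [[-0.243, 0.97, 0.0], [0.97, 0.243, -0.001], [-0.001, -0.0, -1.0]]
wrist_force: [-0.5, 0.3, -0.6]
opening: 0.0854
```

Run:
```python
from h import *
s=st(); c=cam('wrist','w1'); P=cloud(c)
f=c['frame'].astype(int); m=(f[...,0]>130)&(f[...,1]<70)&(f[...,2]<70)
n,l,stt,ce=cv2.connectedComponentsWithStats(m.astype(np.uint8))
for i in range(1,n):
    if stt[i,4]>20: 
        q=P[l==i]; q=q-JO; print(ce[i],stt[i],'jig x range',np.percentile(q@JX,[2,98]),'y',np.percentile(q@JY,[2,50,98]),'z',np.percentile(q[:,2],[50,98]), 'ray', (world(c,*ce[i],z=.05)-JO)@np.array([JX,JY]).T)
```

```text
t 1.8 p [ 542.2 -192.4  150.7] yaw 1.8166 tilt [ 0.e+00 -6.e-04 -1.e+00] F [-0.5  0.3 -0.6] op 85.4 q [ 0.68  0.34 -0.51  1.69  0.18  1.16  0.37]
[200.23809524  54.71428571] [194  47  14  16 168] jig x range [-0.04810726 -0.03880239] y [0.04072586 0.04533476 0.05001616] z [0.03365351 0.03551781] ray [-0.04569795  0.04225037]
[431.90344828 164.6091954 ] [403  74  60 192 435] jig x range [-0.22370807 -0.05990069] y [-0.1590642  -0.14990246 -0.1391831 ] z [0.02726766 0.0298081 ] ray [-0.12540461 -0.13622669]
[262.         191.42941176] [246 181  31  28 510] jig x range [-0.15925438 -0.14040308] y [-0.01266729 -0.00175689  0.00976132] z [0.04951011 0.05289448] ray [-0.14744298 -0.00177092]
[268.25   207.5625] [266 204   6   8  32] jig x range [-0.16501536 -0.15823455] y [-0.0092816  -0.00675509 -0.00509041] z [0.04958044 0.05156462] ray [-0.16142439 -0.00696073]
[485.81428571 253.26428571] [479 247  15  13 140] jig x range [-0.21804743 -0.2052134 ] y [-0.21507751 -0.20758499 -0.20107355] z [0.03761704 0.03900791] ray [-0.20400636 -0.19675206]
```

View pics/w1.png

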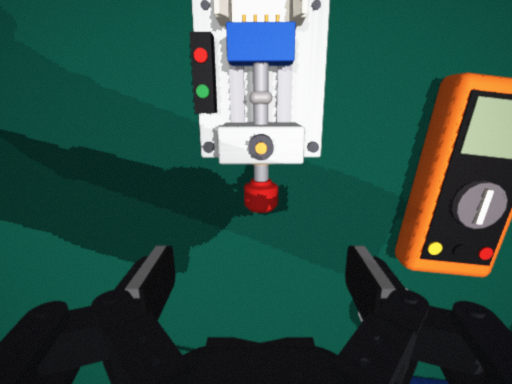

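The wrist view shows the knob at (262,191), on the jig line and between the open fingers. Its measured jig x is -152, as it should be. I'll descend and pinch.

Emit:
step_arm:
  rows:
    - {"xyz":[0,1,-40],"angular":[0,0,0],"gripper":-1}
    - {"xyz":[0,1.5,-75],"angular":[0,0,0],"gripper":-1}
    - {"xyz":[0,1.5,-100],"angular":[0,0,0],"gripper":-1}
    - {"xyz":[0,1.5,-115],"angular":[0,0,0],"gripper":-1}
    - {"xyz":[0,1.5,-115],"angular":[0,0,0],"gripper":-0.3}
    - {"xyz":[0,1.5,-115],"angular":[0,0,0],"gripper":1}
    - {"xyz":[0,1.5,-115],"angular":[0,0,0],"gripper":1}
    - {"xyz":[0,1.5,-115],"angular":[0,0,0],"gripper":1}
    - {"xyz":[0,1.5,-115],"angular":[0,0,0],"gripper":1}
    - {"xyz":[0,1.5,-115],"angular":[0,0,0],"gripper":1}
    - {"xyz":[0,1.5,-115],"angular":[0,0,0],"gripper":1}
  newtons: 60

```text
time: 2.95
position: [0.5426, -0.1904, 0.037]
ee_rot: [[-0.245, 0.97, 0.001], [0.97, 0.245, -0.001], [-0.002, 0.0, -1.0]]
wrist_force: [-5.4, 0.1, 10.1]
opening: 0.0266
```

Run:
```python
from h import *
s=st(); print((s['position']-JO)@np.array([JX,JY]).T)
```

```text
t 2.95 p [ 542.6 -190.4   37. ] yaw 1.8183 tilt [ 6.0e-04 -1.5e-03 -1.0e+00] F [-5.4  0.1 10.1] op 26.6 q [ 0.65  0.48 -0.47  1.78  0.26  0.95  0.31]
[-0.15159372 -0.00045826]
```

The opening is 26.6 mm against a 29 mm knob, and the force is upward, so I'm gripping above the knob's equator. I'll reopen, lower 5 mm and pinch again.

Emit:
step_arm:
  rows:
    - {"xyz":[0,0,0],"angular":[0,0,0],"gripper":0}
    - {"xyz":[0,0,0],"angular":[0,0,0],"gripper":0}
    - {"xyz":[0,0,-5],"angular":[0,0,0],"gripper":0}
    - {"xyz":[0,0,-5],"angular":[0,0,0],"gripper":0}
    - {"xyz":[0,0,-5],"angular":[0,0,0],"gripper":1}
    - {"xyz":[0,0,-5],"angular":[0,0,0],"gripper":1}
    - {"xyz":[0,0,-5],"angular":[0,0,0],"gripper":1}
    - {"xyz":[0,0,-5],"angular":[0,0,0],"gripper":1}
    - {"xyz":[0,0,-5],"angular":[0,0,0],"gripper":1}
  newtons: 60

```text
time: 3.85
position: [0.5424, -0.1896, 0.0303]
ee_rot: [[-0.246, 0.969, -0.0], [0.969, 0.246, 0.0], [0.0, -0.0, -1.0]]
wrist_force: [-1.3, 0.8, 0.2]
opening: 0.027
```

Emit:
step_arm:
  rows:
    - {"xyz":[1.2,-4.8,0],"angular":[0,0,0],"gripper":1}
    - {"xyz":[2.5,-9.7,0],"angular":[0,0,0],"gripper":1}
    - {"xyz":[3.7,-14.5,0],"angular":[0,0,0],"gripper":1}
    - {"xyz":[4.9,-19.4,0],"angular":[0,0,0],"gripper":1}
    - {"xyz":[6.1,-24.2,0],"angular":[0,0,0],"gripper":1}
    - {"xyz":[7.4,-29.1,0],"angular":[0,0,0],"gripper":1}
    - {"xyz":[8.6,-33.9,0],"angular":[0,0,0],"gripper":1}
    - {"xyz":[9.8,-38.8,0],"angular":[0,0,0],"gripper":1}
    - {"xyz":[10.3,-40.7,0],"angular":[0,0,0],"gripper":1}
    - {"xyz":[10.3,-40.7,0],"angular":[0,0,0],"gripper":1}
    - {"xyz":[10.3,-40.7,0],"angular":[0,0,0],"gripper":1}

```text
time: 4.95
position: [0.5523, -0.2285, 0.0302]
ee_rot: [[-0.247, 0.969, -0.002], [0.969, 0.247, 0.003], [0.003, -0.001, -1.0]]
wrist_force: [-6.9, 9.7, 6.4]
opening: 0.027
```

Run:
```python
from h import *
s=st(); print((s['position']-JO)@np.array([JX,JY]).T)
for n in ('scene','side'):
    c=cam(n);P=cloud(c);f=c['frame'].astype(int)
    m=(f[...,2]>110)&(f[...,0]<60)&(f[...,1]<110)&(np.linalg.norm(P[...,:2]-JO[:2],axis=-1)<.12)
    q=P[m]-JO; print(n,m.sum(),'head jig x',np.percentile(q@JX,[2,50,98]),'z',np.percentile(q[:,2],[2,98]))
    if n=='scene': cv2.imwrite('pics/s2.png',cv2.resize(c['frame'][150:250,205:325,::-1],None,fx=6,fy=6,interpolation=cv2.INTER_CUBIC))
```

```text
t 4.95 p [ 552.3 -228.5   30.2] yaw 1.82 tilt [-0.0019  0.0026 -1.    ] F [-6.9  9.7  6.4] op 27.0 q [ 0.68  0.53 -0.45  1.72  0.27  0.96  0.37]
[-0.19086503 -0.00044854]
scene 61 head jig x [-0.09212596 -0.07307407 -0.06360948] z [0.02753697 0.05640508]
side 105 head jig x [-0.06899339 -0.0654257  -0.06131146] z [0.02386486 0.05326483]
```

View pics/s2.png

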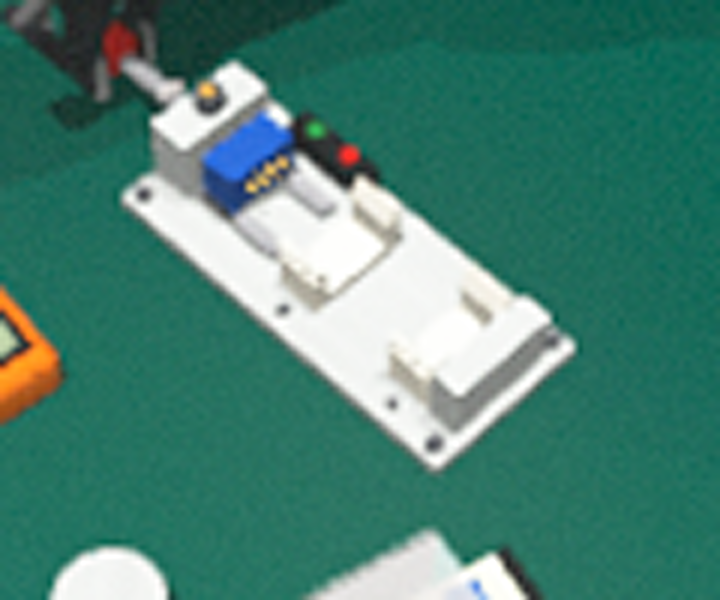

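The head has moved back to about -63.5 (blue at s2 (245,165)), and the tool has travelled 39.3 mm. I'll pull a little more to see whether it is at the hard end.

Emit:
step_arm:
  rows:
    - {"xyz":[0.5,-1.9,0],"angular":[0,0,0],"gripper":1}
    - {"xyz":[0.5,-1.9,0],"angular":[0,0,0],"gripper":1}
    - {"xyz":[0.5,-1.9,0],"angular":[0,0,0],"gripper":1}

```text
time: 5.35
position: [0.5523, -0.2286, 0.0301]
ee_rot: [[-0.248, 0.969, -0.004], [0.969, 0.248, 0.005], [0.005, -0.002, -1.0]]
wrist_force: [-10.4, 14.9, 10.2]
opening: 0.0269
```

Run:
```python
from h import *
s=st(); print((s['position']-JO)@np.array([JX,JY]).T)
c=cam('side');P=cloud(c);f=c['frame'].astype(int)
m=(f[...,2]>110)&(f[...,0]<60)&(f[...,1]<110)&(np.linalg.norm(P[...,:2]-JO[:2],axis=-1)<.12)
q=P[m]-JO; print(m.sum(),'head jig x',np.percentile(q@JX,[2,50,98]))
```

```text
t 5.35 p [ 552.3 -228.6   30.1] yaw 1.8211 tilt [-0.0035  0.0046 -1.    ] F [-10.4  14.9  10.2] op 26.9 q [ 0.68  0.53 -0.46  1.72  0.27  0.96  0.37]
[-0.19094099 -0.00044978]
105 head jig x [-0.069151   -0.06562721 -0.06104318]
```

The force rose from 13 to 20 N with no motion, so the slide is at the hard end and latched out. I'll release and go over to the rack.

Emit:
step_arm:
  rows:
    - {"xyz":[-0.8,3,0],"angular":[0,0,0],"gripper":1}
    - {"xyz":[-0.8,3,0],"angular":[0,0,0],"gripper":0}
    - {"xyz":[-0.8,3,0],"angular":[0,0,0],"gripper":-0.5}
    - {"xyz":[-0.8,3,0],"angular":[0,0,0],"gripper":-1}
    - {"xyz":[-0.8,3,40],"angular":[0,0,0],"gripper":-1}
    - {"xyz":[-0.8,3,85],"angular":[0,0,0],"gripper":-1}
    - {"xyz":[-0.8,3,130],"angular":[0,0,0],"gripper":-1}
    - {"xyz":[0,40,160],"angular":[0,0,0.13],"gripper":-1}
    - {"xyz":[0,80,180],"angular":[0,0,0.26],"gripper":-1}
    - {"xyz":[0,120,190],"angular":[0,0,0.39],"gripper":-1}
    - {"xyz":[0,160,190],"angular":[0,0,0.52],"gripper":-1}
    - {"xyz":[0,200,190],"angular":[0,0,0.65],"gripper":-1}
    - {"xyz":[0,240,190],"angular":[0,0,0.78],"gripper":-1}
    - {"xyz":[0,280,190],"angular":[0,0,0.91],"gripper":-1}
    - {"xyz":[0,320,180],"angular":[0,0,1.04],"gripper":-1}
    - {"xyz":[2,360,160],"angular":[0,0,1.17],"gripper":-1}
    - {"xyz":[5,400,130],"angular":[0,0,1.3],"gripper":-1}
    - {"xyz":[7,427,110],"angular":[0,0,1.322],"gripper":-1}
    - {"xyz":[7,427,110],"angular":[0,0,1.322],"gripper":-1}
    - {"xyz":[7,427,110],"angular":[0,0,1.322],"gripper":-1}

```text
time: 7.4
position: [0.5603, 0.1948, 0.14]
ee_rot: [[-1.0, 0.0, -0.001], [0.0, 1.0, 0.0], [0.001, 0.0, -1.0]]
wrist_force: [0.8, -1.8, 0.6]
opening: 0.0853
```

Run:
```python
from h import *
s=st()
for n in ('side','wrist'):
    c=cam(n,n+'3');P=cloud(c)
    for z0,z1 in ((.083,.096),):
        ok=(P[...,0]>.5)&(P[...,0]<.574)&(P[...,1]>.16)&(P[...,1]<.24)&(P[...,2]>z0)&(P[...,2]<z1)
        q=P[ok]
        if len(q): print(n,len(q),np.median(q[:,2]),np.percentile(q,1,axis=0),np.percentile(q,99,axis=0),cv2.minAreaRect(q[:,:2].astype(np.float32)))
    f=c['frame'].astype(int)
    if n=='side':
        m=(f[...,2]>110)&(f[...,0]<60)&(f[...,1]<110)&(np.linalg.norm(P[...,:2]-JO[:2],axis=-1)<.12)
        q=P[m]-JO; print(m.sum(),'head jig x',np.percentile(q@JX,[2,50,98]))
```

```text
t 7.4 p [560.3 194.8 140. ] yaw 3.1413 tilt [-7.e-04  2.e-04 -1.e+00] F [ 0.8 -1.8  0.6] op 85.3 q [ 0.25  0.48 -0.85  1.64  0.38  1.2   0.89]
side 168 0.0905048147138302 [0.54672591 0.17932483 0.08365086] [0.57344791 0.21852057 0.0927455 ] ((0.5601444840431213, 0.19951602816581726), (0.026928376406431198, 0.041087254881858826), 0.32381102442741394)
106 head jig x [-0.06987355 -0.06526461 -0.06245856]
wrist 2386 0.08964477207185598 [0.54780005 0.17827628 0.08357694] [0.5735678  0.21697181 0.09121333] ((0.5606256127357483, 0.19767437875270844), (0.04007445275783539, 0.026606129482388496), 89.71630096435547)
```

View pics/wrist3.png

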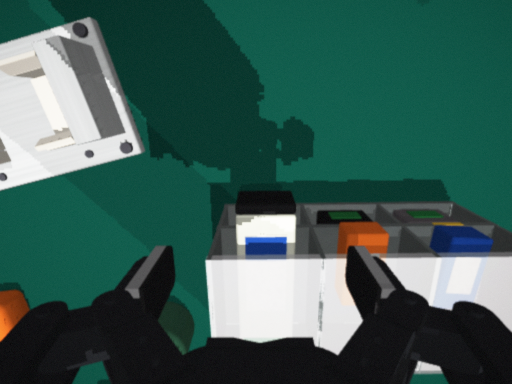

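View pics/side3.png

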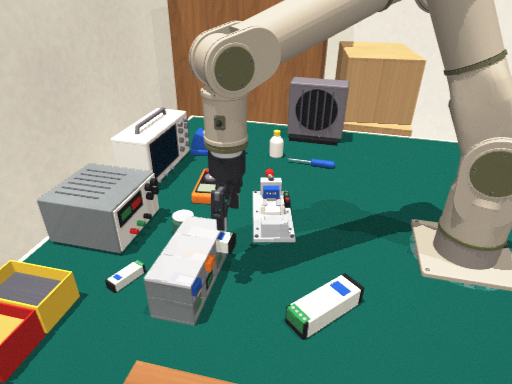

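The wrist view shows the driver's black end at (265,202), centred at y≈0.198. The orange relay front at (362,240) is close to the left finger's back, so I'll narrow the jaws to about 62 mm before going down.

Emit:
step_arm:
  rows:
    - {"xyz":[0,3.3,0],"angular":[0,0,0],"gripper":-0.45}
    - {"xyz":[0,3.3,0],"angular":[0,0,0],"gripper":-0.45}
    - {"xyz":[0,3.3,0],"angular":[0,0,0],"gripper":-0.45}
    - {"xyz":[0,3.3,0],"angular":[0,0,0],"gripper":-0.45}
  newtons: 80

```text
time: 7.9
position: [0.5604, 0.1977, 0.1406]
ee_rot: [[-1.0, 0.001, 0.0], [0.001, 1.0, -0.0], [-0.0, -0.0, -1.0]]
wrist_force: [-0.1, -0.4, 0.2]
opening: 0.0619
```

Run:
```python
from h import *
st()
```

```text
t 7.9 p [560.4 197.7 140.6] yaw 3.1404 tilt [ 4.e-04 -1.e-04 -1.e+00] F [-0.1 -0.4  0.2] op 61.9 q [ 0.25  0.48 -0.85  1.64  0.38  1.2   0.88]
```

Emit:
step_arm:
  rows:
    - {"xyz":[0,0,-25],"angular":[0,0,0],"gripper":-0.45}
    - {"xyz":[0,0,-45],"angular":[0,0,0],"gripper":-0.45}
    - {"xyz":[0,0,-58],"angular":[0,0,0],"gripper":-0.45}
    - {"xyz":[0,0,-64],"angular":[0,0,0],"gripper":-0.45}
    - {"xyz":[0,0,-64],"angular":[0,0,0],"gripper":-0.1}
    - {"xyz":[0,0,-64],"angular":[0,0,0],"gripper":0.05}
    - {"xyz":[0,0,-64],"angular":[0,0,0],"gripper":0.3}
    - {"xyz":[0,0,-64],"angular":[0,0,0],"gripper":1}
    - {"xyz":[0,0,-64],"angular":[0,0,0],"gripper":1}
    - {"xyz":[0,0,-64],"angular":[0,0,0],"gripper":1}
  newtons: 80

```text
time: 8.9
position: [0.5607, 0.1982, 0.0774]
ee_rot: [[-1.0, 0.001, 0.001], [0.001, 1.0, 0.0], [-0.001, 0.0, -1.0]]
wrist_force: [-3.4, -1.4, 6.1]
opening: 0.0389
```

Run:
```python
from h import *
st(); c=cam('side'); cv2.imwrite('pics/s4.png',cv2.resize(c['frame'][190:330,140:300,::-1],None,fx=5,fy=4.2,interpolation=cv2.INTER_CUBIC))
```

```text
t 8.9 p [560.7 198.2  77.4] yaw 3.1407 tilt [ 1.3e-03  3.0e-04 -1.0e+00] F [-3.4 -1.4  6.1] op 38.9 q [ 0.22  0.55 -0.81  1.69  0.44  1.09  0.84]
```

View pics/s4.png

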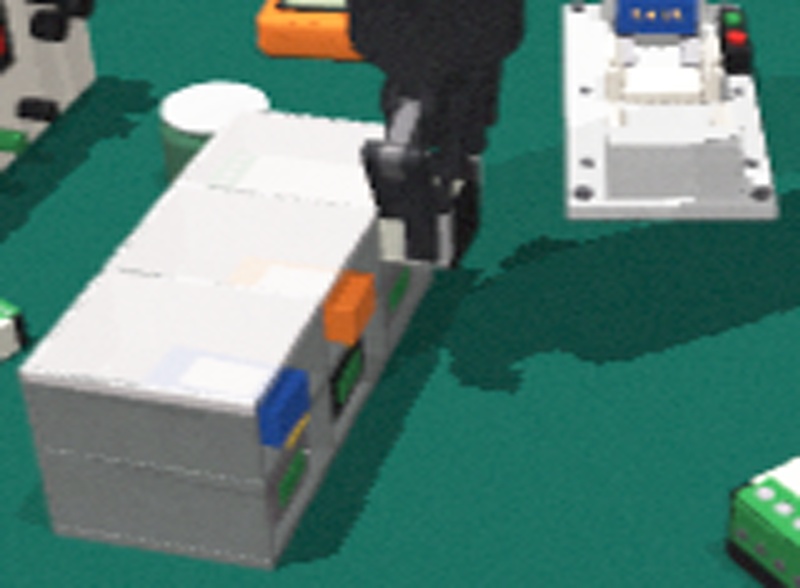

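The fingers hold the black end firmly (opening 38.9, s4 (425,200)), clear of the orange relay at (350,310). Now I'll draw it straight out 115 mm.

Emit:
step_arm:
  rows:
    - {"xyz":[-5,0,0.5],"angular":[0,0,0],"gripper":1}
    - {"xyz":[-15,0,1],"angular":[0,0,0],"gripper":1}
    - {"xyz":[-25,0,1],"angular":[0,0,0],"gripper":1}
    - {"xyz":[-35,0,1],"angular":[0,0,0],"gripper":1}
    - {"xyz":[-45,0,1],"angular":[0,0,0],"gripper":1}
    - {"xyz":[-55,0,1],"angular":[0,0,0],"gripper":1}
    - {"xyz":[-65,0,1],"angular":[0,0,0],"gripper":1}
    - {"xyz":[-75,0,1],"angular":[0,0,0],"gripper":1}
    - {"xyz":[-85,0,1],"angular":[0,0,0],"gripper":1}
    - {"xyz":[-95,0,1],"angular":[0,0,0],"gripper":1}
    - {"xyz":[-105,0,1],"angular":[0,0,0],"gripper":1}
    - {"xyz":[-115,0,1],"angular":[0,0,0],"gripper":1}
    - {"xyz":[-115,0,1],"angular":[0,0,0],"gripper":1}
    - {"xyz":[-115,0,1],"angular":[0,0,0],"gripper":1}

```text
time: 10.35
position: [0.4453, 0.1978, 0.0774]
ee_rot: [[-1.0, 0.001, 0.0], [0.001, 1.0, -0.0], [-0.0, -0.0, -1.0]]
wrist_force: [0.2, 0.7, -2.1]
opening: 0.0389
```

Run:
```python
from h import *
st()
for n in ('scene','side'):
    c=cam(n);P=cloud(c)
    if n=='side': cv2.imwrite('pics/s5.png',cv2.resize(c['frame'][190:330,140:300,::-1],None,fx=5,fy=4.2,interpolation=cv2.INTER_CUBIC))
    ok=(P[...,0]>.4)&(P[...,0]<.57)&(P[...,1]>.165)&(P[...,1]<.235)&(P[...,2]>.04)&(P[...,2]<.1)&(c['frame'].min(-1)>120)
    q=P[ok]; print(n,len(q))
    for a in np.arange(.40,.57,.015):
        k=(q[:,0]>a)&(q[:,0]<a+.015)
        if k.sum()>5: print(round(a,3),k.sum(),np.percentile(q[k,2],[50,95]),np.percentile(q[k,1],[3,97]))
    g=(P[...,0]>.4)&(P[...,0]<.6)&(P[...,1]>.165)&(P[...,1]<.235)&(P[...,2]>.03)&(c['frame'][...,1]>100)&(c['frame'][...,0]<90)
    print('green',g.sum(),np.median(P[g],0) if g.sum() else None)
```

```text
t 10.35 p [445.3 197.8  77.4] yaw 3.1408 tilt [ 4.e-04 -1.e-04 -1.e+00] F [ 0.2  0.7 -2.1] op 38.9 q [ 0.3   0.34 -0.91  1.96  0.32  0.99  0.81]
scene 441
0.445 42 [0.09036031 0.09349693] [0.17880535 0.21636226]
0.46 43 [0.0895116  0.09250868] [0.17890823 0.21819066]
0.475 74 [0.0899863 0.0930614] [0.1800832  0.21762805]
0.49 78 [0.09005986 0.09358108] [0.18036357 0.21791582]
0.505 79 [0.08979021 0.09313811] [0.18042972 0.21780815]
0.52 77 [0.09037505 0.09263424] [0.17991405 0.21784201]
0.535 46 [0.09019587 0.09326797] [0.18102371 0.21831122]
green 46 [0.54944196 0.19617951 0.09025221]
side 786
0.43 16 [0.08081169 0.09438762] [0.1713297  0.22474792]
0.445 22 [0.07571313 0.08767627] [0.2152607  0.22485184]
0.46 94 [0.07945063 0.09166964] [0.18736242 0.21898913]
0.475 143 [0.09009982 0.09218341] [0.18251389 0.21857862]
0.49 144 [0.08939532 0.09244414] [0.18030236 0.21867754]
0.505 145 [0.08917755 0.09203621] [0.18166897 0.21806183]
0.52 135 [0.0898994  0.09214009] [0.18168836 0.21886327]
0.535 87 [0.08943172 0.09220055] [0.18329954 0.21847329]
green 50 [0.54249468 0.19752459 0.09173945]
```

View pics/s5.png

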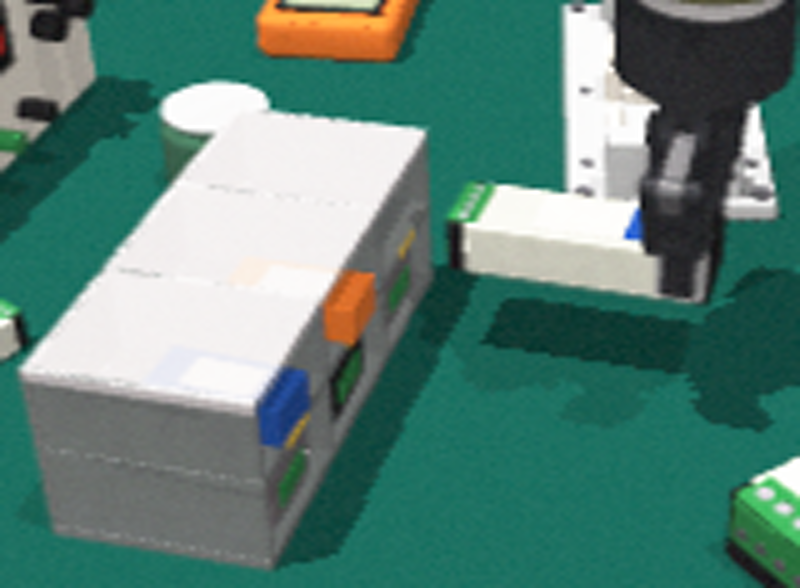

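The driver is out and level (top at z 0.090 along its whole length), with the green end at s5 (470,205) pointing +x. I'll lower it 58 mm, gently at the end, then release.

Emit:
step_arm:
  rows:
    - {"xyz":[0,0,-15],"angular":[0,0,0],"gripper":1}
    - {"xyz":[0,0,-32],"angular":[0,0,0],"gripper":1}
    - {"xyz":[0,0,-45],"angular":[0,0,0],"gripper":1}
    - {"xyz":[0,0,-52],"angular":[0,0,0],"gripper":1}
    - {"xyz":[0,0,-55],"angular":[0,0,0],"gripper":1}
    - {"xyz":[0,0,-57],"angular":[0,0,0],"gripper":1}
    - {"xyz":[0,0,-58],"angular":[0,0,0],"gripper":1}
    - {"xyz":[0,0,-58],"angular":[0,0,0],"gripper":1}

```text
time: 11.25
position: [0.4455, 0.1981, 0.0196]
ee_rot: [[-1.0, 0.001, 0.001], [0.001, 1.0, 0.0], [-0.001, 0.0, -1.0]]
wrist_force: [-0.4, -0.4, -2.4]
opening: 0.0385
```

Run:
```python
from h import *
st()
c=cam('side');P=cloud(c)
ok=(P[...,0]>.44)&(P[...,0]<.57)&(P[...,1]>.165)&(P[...,1]<.235)&(P[...,2]>.026)&(P[...,2]<.1)&(c['frame'].min(-1)>120)
q=P[ok]; print(np.percentile(q[:,2],[10,50,90]))
```

```text
t 11.25 p [445.5 198.1  19.6] yaw 3.1408 tilt [ 6.e-04  2.e-04 -1.e+00] F [-0.4 -0.4 -2.4] op 38.5 q [ 0.24  0.44 -0.85  2.    0.42  0.89  0.73]
[0.0294646  0.03297177 0.03453169]
```

The wrist still carries the 2.4 N weight, so the driver hangs just above the bench. I'll lower it a little more until it touches, then let go.

Emit:
step_arm:
  rows:
    - {"xyz":[0,0,-0.7],"angular":[0,0,0],"gripper":1}
    - {"xyz":[0,0,-1.4],"angular":[0,0,0],"gripper":1}
    - {"xyz":[0,0,-1.4],"angular":[0,0,0],"gripper":1}

```text
time: 11.6
position: [0.4456, 0.1981, 0.0194]
ee_rot: [[-1.0, 0.001, 0.001], [0.001, 1.0, -0.001], [-0.001, -0.001, -1.0]]
wrist_force: [-8.0, -3.2, 19.9]
opening: 0.0389
```

It's on the bench now. I'll ease off 1 mm and open to 62 mm.

Emit:
step_arm:
  rows:
    - {"xyz":[0,0,1],"angular":[0,0,0],"gripper":1}
    - {"xyz":[0,0,1],"angular":[0,0,0],"gripper":0}
    - {"xyz":[0,0,1],"angular":[0,0,0],"gripper":-0.2}
    - {"xyz":[0,0,1],"angular":[0,0,0],"gripper":-0.45}
    - {"xyz":[0,0,1],"angular":[0,0,0],"gripper":-0.45}
    - {"xyz":[0,0,30],"angular":[0,0,0],"gripper":-0.45}
    - {"xyz":[0,0,70],"angular":[0,0,0],"gripper":-0.45}
    - {"xyz":[0,0,100],"angular":[0,0,0],"gripper":-0.45}
    - {"xyz":[0,0,100],"angular":[0,0,0],"gripper":-0.45}

```text
time: 12.5
position: [0.4473, 0.1991, 0.1216]
ee_rot: [[-1.0, 0.001, 0.006], [0.001, 1.0, 0.001], [-0.006, 0.001, -1.0]]
wrist_force: [0.3, 0.2, 0.1]
opening: 0.0619
```

```bash
cat > drv.py <<'E'
from h import *
import sys
st()
for n in ('scene','side','wrist'):
    c=cam(n,sys.argv[1]+n);P=cloud(c)
    ok=(P[...,0]>.40)&(P[...,0]<.575)&(P[...,1]>.14)&(P[...,1]<.26)&(P[...,2]>.027)&(P[...,2]<.037)
    q=P[ok]
    if len(q)>20:
        print(n,len(q),np.percentile(q[:,2],[5,50,95]),cv2.minAreaRect(q[:,:2].astype(np.float32)))
    g=ok&(c['frame'][...,1]>90)&(c['frame'][...,0]<90); print(' green',g.sum(),np.median(P[g],0) if g.sum() else None)
E
python3 drv.py d6
```

```text
t 12.5 p [447.3 199.1 121.6] yaw 3.1408 tilt [ 0.0059  0.0015 -1.    ] F [0.3 0.2 0.1] op 61.9 q [ 0.35  0.27 -0.95  1.92  0.25  1.07  0.86]
scene 492 [0.02931548 0.0326447  0.03525122] ((0.49314573407173157, 0.1983870565891266), (0.041410841047763824, 0.11944609135389328), 89.43443298339844)
 green 50 [0.4715019  0.196103   0.03289886]
side 688 [0.02929687 0.03294557 0.03477067] ((0.49224305152893066, 0.19861625134944916), (0.042303115129470825, 0.12036840617656708), 89.74993133544922)
 green 77 [0.46996973 0.19810285 0.03342576]
wrist 6412 [0.03058509 0.03185824 0.03294662] ((0.4935360252857208, 0.19788768887519836), (0.04003077745437622, 0.12182429432868958), 89.90760040283203)
 green 454 [0.5450759  0.19725687 0.03214097]
```

View pics/d6scene.png

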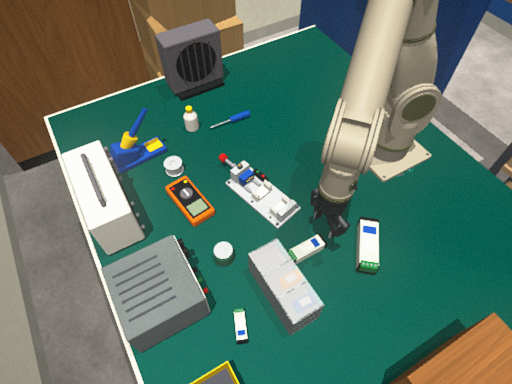

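View pics/d6wrist.png

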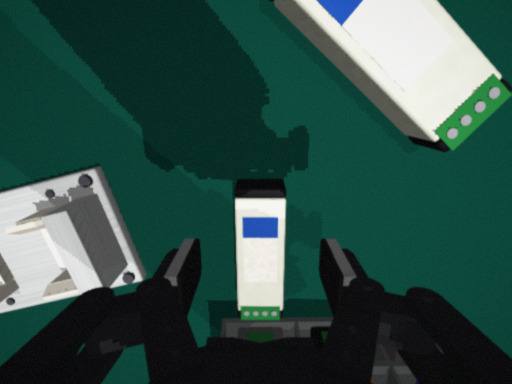

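The scene view shows the driver lying flat at (308,250). It is centred at (0.493, 0.198), 120x40, with its terminals (green at wrist (260,313)) towards the rack. Next I'll hover over its middle.

Emit:
step_arm:
  rows:
    - {"xyz":[20,0,-10],"angular":[0,0,0],"gripper":-0.45}
    - {"xyz":[47.5,0,-30],"angular":[0,0,0],"gripper":-0.45}
    - {"xyz":[47.5,0,-50],"angular":[0,0,0],"gripper":-0.45}
    - {"xyz":[47.5,0,-50],"angular":[0,0,0],"gripper":-0.45}
    - {"xyz":[47.5,0,-50],"angular":[0,0,0],"gripper":-0.45}

```text
time: 13.15
position: [0.4916, 0.1983, 0.0672]
ee_rot: [[-1.0, -0.0, -0.003], [-0.0, 1.0, 0.0], [0.003, 0.0, -1.0]]
wrist_force: [-0.3, -0.4, 0.3]
opening: 0.0617
```

Run:
```python
from h import *
st()
```

```text
t 13.15 p [491.6 198.3  67.2] yaw -3.1413 tilt [-0.0025  0.     -1.    ] F [-0.3 -0.4  0.3] op 61.7 q [ 0.27  0.45 -0.87  1.86  0.4   1.02  0.8 ]
```

Emit:
step_arm:
  rows:
    - {"xyz":[0.5,0,-20],"angular":[0,0,0],"gripper":-0.45}
    - {"xyz":[0.5,0,-38],"angular":[0,0,0],"gripper":-0.45}
    - {"xyz":[0.5,0,-48],"angular":[0,0,0],"gripper":-0.45}
    - {"xyz":[0.5,0,-48],"angular":[0,0,0],"gripper":-0.2}
    - {"xyz":[0.5,0,-48],"angular":[0,0,0],"gripper":0}
    - {"xyz":[0.5,0,-48],"angular":[0,0,0],"gripper":0.3}
    - {"xyz":[0.5,0,-48],"angular":[0,0,0],"gripper":1}
    - {"xyz":[0.5,0,-48],"angular":[0,0,0],"gripper":1}
    - {"xyz":[0.5,0,-48],"angular":[0,0,0],"gripper":1}
    - {"xyz":[0.5,0,-30],"angular":[0,0,0],"gripper":1}
    - {"xyz":[0.5,0,10],"angular":[0,0,0],"gripper":1}
    - {"xyz":[0.5,0,50],"angular":[0,0,0],"gripper":1}
    - {"xyz":[0.5,0,80],"angular":[0,0,0],"gripper":1}
    - {"xyz":[0.5,0,80],"angular":[0,0,0],"gripper":1}
    - {"xyz":[0.5,0,80],"angular":[0,0,0],"gripper":1}
  newtons: 80

```text
time: 14.65
position: [0.4934, 0.1978, 0.1487]
ee_rot: [[-1.0, 0.001, 0.001], [0.001, 1.0, -0.0], [-0.001, -0.0, -1.0]]
wrist_force: [-0.5, -0.3, -1.9]
opening: 0.0385
```

```bash
cat > held.py <<'E'
from h import *
import sys
s=st(); p=s['position']; R=s['ee_rot']
for n in ('scene','side'):
    c=cam(n,sys.argv[1]+n);P=cloud(c)
    L=(P-p)@R   # tool frame
    f=c['frame'].astype(int)
    ok=(abs(L[...,0])<.075)&(abs(L[...,1])<.03)&(L[...,2]>-.03)&(L[...,2]<.03)&(f.min(-1)>100)
    q=L[ok]; print(n,len(q),'tool x',np.percentile(q[:,0],[1,99]),'y',np.percentile(q[:,1],[1,99]))
    for a,b in ((-.06,-.02),(.02,.06)):
        k=(q[:,0]>a)&(q[:,0]<b); print('  z top',a,np.percentile(q[k,2],[10,25,50]),'y',np.percentile(q[k,1],[2,98]))
    g=(abs(L[...,0])<.075)&(abs(L[...,1])<.03)&(L[...,2]>-.03)&(L[...,2]<.03)&(f[...,1]>f[...,0]+50)&(f[...,1]>f[...,2]+20); print('  green',g.sum(),np.percentile(L[g],[2,50,98],axis=0).round(4) if g.sum() else '')
E
python3 held.py h7
```

```text
t 14.65 p [493.4 197.8 148.7] yaw 3.1405 tilt [ 1.5e-03 -2.0e-04 -1.0e+00] F [-0.5 -0.3 -1.9] op 38.5 q [ 0.33  0.34 -0.93  1.79  0.3   1.16  0.88]
scene 325 tool x [-0.05453188  0.04965791] y [-0.01917595  0.02248352]
  z top -0.06 [-0.01347216 -0.01258876 -0.01119036] y [-0.01872909  0.02054634]
  z top 0.02 [-0.01236214 -0.01147862 -0.01048026] y [0.01017608 0.01849876]
  green 51 [[-0.0602 -0.0159 -0.0145]
 [-0.0567 -0.0003 -0.0113]
 [-0.0472  0.0145 -0.0047]]
side 814 tool x [-0.05213238  0.0614881 ] y [-0.02082403  0.0261065 ]
  z top -0.06 [-0.0118905  -0.01091491 -0.00767585] y [-0.01602775  0.02103015]
  z top 0.02 [-0.01177699 -0.01096328 -0.00509232] y [-0.01805751  0.02109238]
  green 45 [[-0.0587 -0.0174 -0.013 ]
 [-0.0532  0.0013 -0.0114]
 [-0.0464  0.0181 -0.0099]]
```

View pics/h7side.png

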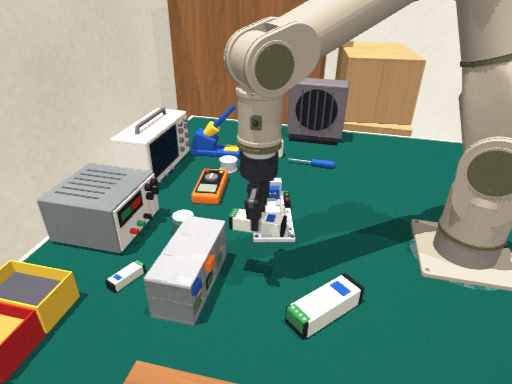

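The driver is held by its middle and level, with its top 12 mm above the TCP, its underside 20 mm below, and the green end at tool -x. I'll carry it over the nest, turning by -1.322, to a hover at jig x=34.

Emit:
step_arm:
  rows:
    - {"xyz":[0,-18,0],"angular":[0,0,-0.11],"gripper":1}
    - {"xyz":[1,-36,0],"angular":[0,0,-0.22],"gripper":1}
    - {"xyz":[1,-54,0],"angular":[0,0,-0.33],"gripper":1}
    - {"xyz":[1,-72,0],"angular":[0,0,-0.44],"gripper":1}
    - {"xyz":[2,-90,0],"angular":[0,0,-0.55],"gripper":1}
    - {"xyz":[2,-108,0],"angular":[0,0,-0.66],"gripper":1}
    - {"xyz":[2,-126,0],"angular":[0,0,-0.77],"gripper":1}
    - {"xyz":[3,-144,0],"angular":[0,0,-0.88],"gripper":1}
    - {"xyz":[3,-162,0],"angular":[0,0,-0.99],"gripper":1}
    - {"xyz":[3,-180,0],"angular":[0,0,-1.1],"gripper":1}
    - {"xyz":[3.3,-198,0],"angular":[0,0,-1.21],"gripper":1}
    - {"xyz":[3.3,-208.4,-10],"angular":[0,0,-1.322],"gripper":1}
    - {"xyz":[3.3,-208.4,-30],"angular":[0,0,-1.322],"gripper":1}
    - {"xyz":[3.3,-208.4,-50],"angular":[0,0,-1.322],"gripper":1}
    - {"xyz":[3.3,-208.4,-50],"angular":[0,0,-1.322],"gripper":1}
    - {"xyz":[3.3,-208.4,-50],"angular":[0,0,-1.322],"gripper":1}

```text
time: 16.35
position: [0.4959, -0.0102, 0.0975]
ee_rot: [[-0.246, 0.969, -0.002], [0.969, 0.246, 0.001], [0.001, -0.002, -1.0]]
wrist_force: [-0.4, -0.1, -1.8]
opening: 0.0388
```

```bash
python3 held.py h8
python3 - <<'E'
from h import *
s=st(); print('tcp in jig',(s['position']-JO)@np.array([JX,JY]).T*1000)
for n in ('scene','side'):
    c=cam(n);P=cloud(c);Q=(P-JO)@np.array([JX,JY,[0,0,1]]).T;f=c['frame'].astype(int)
    # end stop top
    ok=(abs(Q[...,0]-.105)<.02)&(abs(Q[...,1])<.05)&(Q[...,2]>.050)&(Q[...,2]<.058)
    q=Q[ok]; print(n,'stop',len(q),np.percentile(q,[2,98],axis=0).round(4))
    # rails
    for a,b in ((.066,.096),(-.018,.012)):
        ok=(Q[...,0]>a)&(Q[...,0]<b)&(abs(Q[...,1])<.036)&(Q[...,2]>.036)&(Q[...,2]<.044)
        q=Q[ok]
        for sgn in (1,-1):
            k=q[:,1]*sgn>0.015
            if k.sum()>3: print('  rail',a,sgn,k.sum(),np.percentile(q[k,1],[5,50,95]).round(4))
    # driver long axis in jig frame
    ok=(Q[...,2]>.1)&(Q[...,2]<.116)&(abs(Q[...,0]-.034)<.08)&(abs(Q[...,1])<.035)&(f.min(-1)>80)
    q=Q[ok]; print('  drv',len(q),np.percentile(q,[1,99],axis=0).round(4), np.median(q[:,2]))
    im=c['frame'][140:250,190:320] if n=='scene' else c['frame'][150:260,200:330]
    cv2.imwrite('pics/h8z%s.png'%n,cv2.resize(im[:,:,::-1],None,fx=6,fy=5.4,interpolation=cv2.INTER_CUBIC))
E
```

```text
t 16.35 p [495.9 -10.2  97.5] yaw 1.8193 tilt [-2.e-03  7.e-04 -1.e+00] F [-0.4 -0.1 -1.8] op 38.8 q [ 0.51  0.26 -0.64  1.93  0.18  1.01  0.04]
scene 232 tool x [-0.05548099  0.06099654] y [-0.01903919  0.02574944]
  z top -0.06 [-0.01413685 -0.01306915 -0.01279118] y [0.00066808 0.01410379]
  z top 0.02 [-0.01360645 -0.01216947 -0.01073344] y [-0.01807761  0.02093104]
  green 12 [[-0.0604 -0.0077 -0.0137]
 [-0.0571  0.0044 -0.0126]
 [-0.0501  0.0139 -0.0104]]
side 325 tool x [-0.05391459  0.05779916] y [-0.02421935  0.02409496]
  z top -0.06 [-0.01443568 -0.01362209 -0.01298747] y [-0.01926821  0.01721541]
  z top 0.02 [-0.01383786 -0.0134161  -0.01270997] y [-0.01877434  0.01966809]
  green 16 [[-0.0539 -0.0135 -0.0149]
 [-0.0508 -0.0016 -0.0136]
 [-0.048   0.0128 -0.0116]]
t 16.45 p [496.9 -10.2  98.6] yaw 1.8191 tilt [ 7.e-04  2.e-04 -1.e+00] F [ 0.1 -0.6 -2.7] op 38.7 q [ 0.51  0.26 -0.64  1.93  0.18  1.01  0.04]
tcp in jig [34.33333464 -0.36063617]
scene stop 131 [[ 0.0887 -0.0337  0.0504]
 [ 0.1184  0.0329  0.0577]]
  rail 0.066 1 6 [0.0221 0.0253 0.0271]
  rail 0.066 -1 18 [-0.0329 -0.0318 -0.0262]
  rail -0.018 -1 20 [-0.0328 -0.0311 -0.0267]
  drv 198 [[-0.0238 -0.0253  0.1012]
 [ 0.0861  0.0215  0.1136]] 0.11041347108137992
side stop 163 [[ 0.0918 -0.0336  0.0506]
 [ 0.1193  0.0343  0.0568]]
  rail -0.018 1 5 [0.0306 0.0331 0.0338]
  rail -0.018 -1 17 [-0.0316 -0.0287 -0.0228]
  drv 316 [[-0.0256 -0.026   0.1028]
 [ 0.0871  0.0245  0.1133]] 0.11097411182431662
```

View pics/h8zside.png

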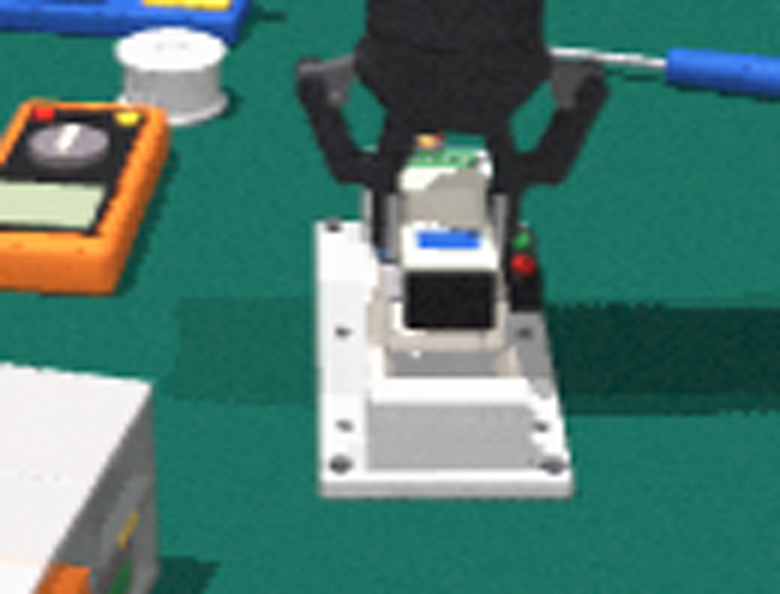

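View pics/h8zscene.png

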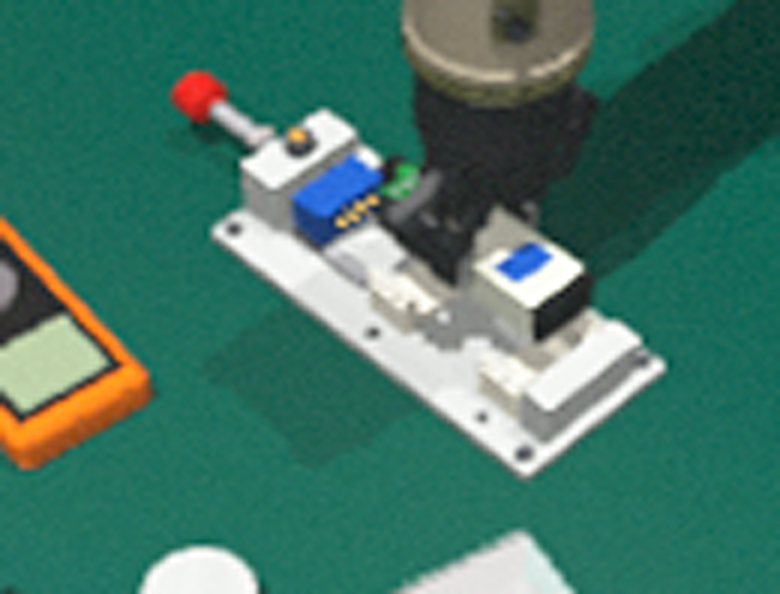

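The driver hangs over the nest, terminals towards the blue head (side crop green (445,160), plain black end (450,300) towards the stop). It is centred to 0.4 mm and its end would be about 5 mm short of the stop. I'll lower it in.

Emit:
step_arm:
  rows:
    - {"xyz":[0,0,-15],"angular":[0,0,0],"gripper":1}
    - {"xyz":[0,0,-28],"angular":[0,0,0],"gripper":1}
    - {"xyz":[0,0,-36],"angular":[0,0,0],"gripper":1}
    - {"xyz":[0,0,-42],"angular":[0,0,0],"gripper":1}
    - {"xyz":[0,0,-47],"angular":[0,0,0],"gripper":1}
    - {"xyz":[0,0,-51],"angular":[0,0,0],"gripper":1}
    - {"xyz":[0,0,-54],"angular":[0,0,0],"gripper":1}
    - {"xyz":[0,0,-54],"angular":[0,0,0],"gripper":1}
    - {"xyz":[0,0,-54],"angular":[0,0,0],"gripper":1}

```text
time: 17.45
position: [0.4967, -0.0104, 0.0441]
ee_rot: [[-0.246, 0.969, 0.0], [0.969, 0.246, 0.0], [-0.0, 0.0, -1.0]]
wrist_force: [-0.4, 0.5, -2.9]
opening: 0.0385
```

Emit:
step_arm:
  rows:
    - {"xyz":[0,0,-1],"angular":[0,0,0],"gripper":1}
    - {"xyz":[0,0,-2],"angular":[0,0,0],"gripper":1}
    - {"xyz":[0,0,-2],"angular":[0,0,0],"gripper":1}

```text
time: 17.75
position: [0.4968, -0.0105, 0.0428]
ee_rot: [[-0.245, 0.969, 0.001], [0.969, 0.245, -0.001], [-0.001, 0.0, -1.0]]
wrist_force: [-3.7, -0.8, 8.4]
opening: 0.0386
```

It made contact at the expected height. I'll ease off, let go, and lift straight up.

Emit:
step_arm:
  rows:
    - {"xyz":[0,0,0.8],"angular":[0,0,0],"gripper":1}
    - {"xyz":[0,0,0.8],"angular":[0,0,0],"gripper":0}
    - {"xyz":[0,0,0.8],"angular":[0,0,0],"gripper":-0.2}
    - {"xyz":[0,0,0.8],"angular":[0,0,0],"gripper":-0.4}
    - {"xyz":[0,0,0.8],"angular":[0,0,0],"gripper":-0.4}
    - {"xyz":[0,0,20],"angular":[0,0,0],"gripper":-0.4}
    - {"xyz":[0,0,50],"angular":[0,0,0],"gripper":-0.4}
    - {"xyz":[0,0,90],"angular":[0,0,0],"gripper":-0.4}
    - {"xyz":[0,0,130],"angular":[0,0,0],"gripper":-0.4}
    - {"xyz":[10,-50,140],"angular":[0,0,0],"gripper":-0.4}
    - {"xyz":[22,-95,140],"angular":[0,0,0],"gripper":-0.4}
    - {"xyz":[34,-140,140],"angular":[0,0,0],"gripper":-0.4}
    - {"xyz":[44,-180,140],"angular":[0,0,0],"gripper":-0.4}
    - {"xyz":[55,-218.4,140],"angular":[0,0,0],"gripper":-0.4}
    - {"xyz":[55,-218.4,120],"angular":[0,0,0],"gripper":-0.4}
    - {"xyz":[55,-218.4,100],"angular":[0,0,0],"gripper":-0.4}
    - {"xyz":[55,-218.4,100],"angular":[0,0,0],"gripper":-0.4}

```text
time: 19.45
position: [0.55, -0.2285, 0.1391]
ee_rot: [[-0.245, 0.969, -0.004], [0.969, 0.245, 0.002], [0.003, -0.004, -1.0]]
wrist_force: [0.1, 0.3, 0.6]
opening: 0.0597
```

```bash
cat > nest.py <<'E'
from h import *
import sys
s=st(); print('tcp in jig',(s['position']-JO)@np.array([JX,JY]).T*1000)
for n in ('scene','side'):
    c=cam(n,sys.argv[1]+n);P=cloud(c);Q=(P-JO)@np.array([JX,JY,[0,0,1]]).T;f=c['frame'].astype(int)
    ok=(Q[...,2]>.048)&(Q[...,2]<.060)&(Q[...,0]>-.035)&(Q[...,0]<.097)&(abs(Q[...,1])<.0225)
    q=Q[ok]; print(n,'drv',len(q),np.percentile(q,[2,50,98],axis=0).round(4).tolist())
    w=ok&(f.min(-1)>100); print('  white x',np.percentile(Q[w][:,0],[1,99]),'y',np.percentile(Q[w][:,1],[1,99]))
    for a in np.arange(-.02,.095,.02):
        k=(abs(q[:,0]-a)<.01)
        if k.sum()>3: print('  ',round(a,3),np.median(q[k,2]).round(4),np.percentile(q[k,1],[3,97]).round(4))
    g=ok&(f[...,1]>f[...,0]+50)&(f[...,1]>f[...,2]+20); print('  green',g.sum(),np.median(Q[g],0) if g.sum() else '')
    b=(f[...,2]>110)&(f[...,0]<60)&(f[...,1]<110)&(Q[...,0]<-.01)&(Q[...,0]>-.12)&(abs(Q[...,1])<.04); print('  head',np.percentile(Q[b][:,0],[50,98]) if b.sum() else '')
    r=(f[...,0]>130)&(f[...,1]<70)&(f[...,2]<70)&(Q[...,0]<-.13)&(Q[...,0]>-.22)&(abs(Q[...,1])<.03); print('  knob',np.percentile(Q[r][:,0],[3,97]) if r.sum() else '')
    im=c['frame'][130:250,190:330] if n=='scene' else c['frame'][150:260,200:330]
    cv2.imwrite('pics/%sz%s.png'%(sys.argv[1],n),cv2.resize(im[:,:,::-1],None,fx=5.4,fy=5,interpolation=cv2.INTER_CUBIC))
E
python3 nest.py n9
```

```text
t 19.45 p [ 550.  -228.5  139.1] yaw 1.8186 tilt [-0.0042  0.0021 -1.    ] F [0.1 0.3 0.6] op 59.7 q [ 0.72  0.4  -0.5   1.64  0.2   1.16  0.42]
tcp in jig [-190.28713578    1.74550911]
scene drv 407 [[-0.0227, -0.0199, 0.0492], [0.0373, -0.0014, 0.0545], [0.094, 0.0191, 0.0585]]
  white x [-0.02300148  0.09469487] y [-0.02035648  0.01960535]
   -0.02 0.0545 [-0.0195  0.0178]
   0.0 0.0545 [-0.0192  0.0191]
   0.02 0.0548 [-0.0197  0.0179]
   0.04 0.0544 [-0.0194  0.0179]
   0.06 0.0547 [-0.0191  0.0187]
   0.08 0.0538 [-0.0195  0.0187]
  green 27 [-0.02047422  0.00185358  0.055417  ]
  head [-0.07123852 -0.06416899]
  knob [-0.20118319 -0.18153166]
side drv 363 [[-0.0251, -0.0182, 0.0526], [0.0394, 0.0004, 0.0551], [0.0939, 0.0197, 0.0572]]
  white x [-0.02254363  0.09195606] y [-0.01888342  0.02043217]
   -0.02 0.055 [-0.0171  0.0201]
   0.0 0.0551 [-0.0177  0.0189]
   0.02 0.0552 [-0.0182  0.0188]
   0.04 0.0553 [-0.0189  0.0192]
   0.06 0.0554 [-0.017  0.02 ]
   0.08 0.0551 [-0.0178  0.0188]
  green 23 [-0.01877564  0.00029315  0.05516143]
  head [-0.06476035 -0.06077182]
  knob [-0.19736191 -0.17931915]
```

View pics/n9zside.png

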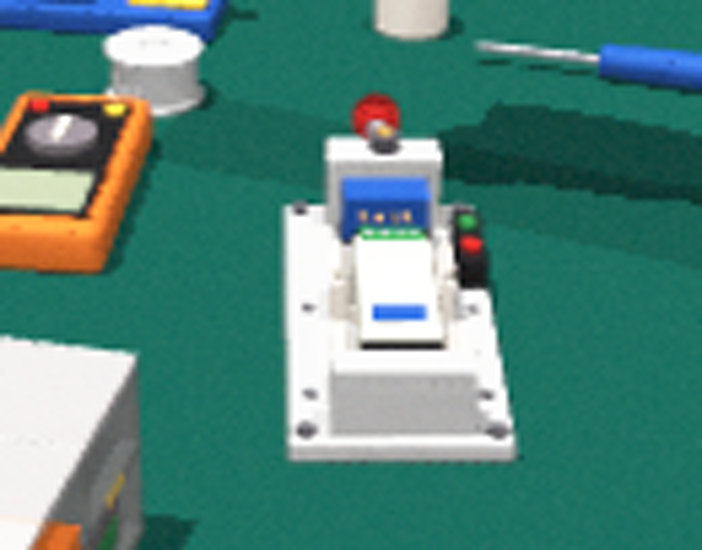

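View pics/n9zscene.png

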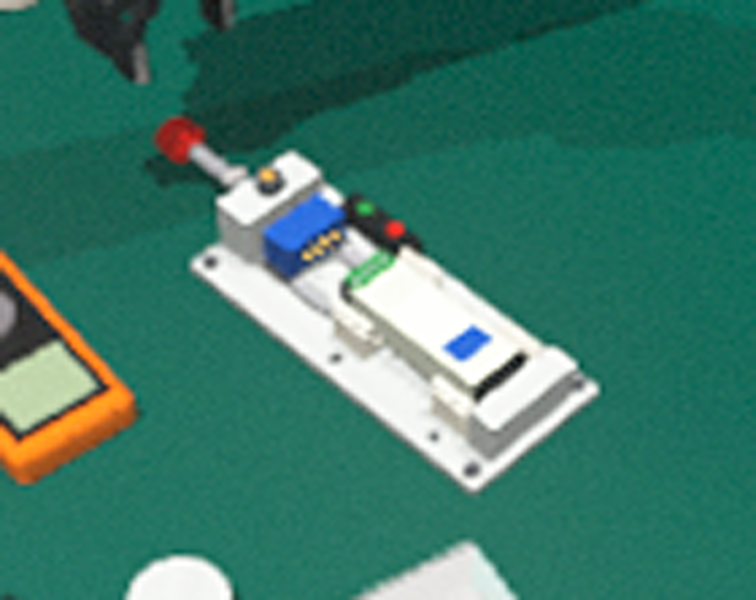

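The driver lies flat in the nest (top at 0.0545 along its length), centred, with its far end at 94 of 99 mm. The green end at side (390,235) faces the contacts. I'll pinch the knob again and push it home.

Emit:
step_arm:
  rows:
    - {"xyz":[0.5,0,-20],"angular":[0,0,0],"gripper":-0.4}
    - {"xyz":[0.5,0,-50],"angular":[0,0,0],"gripper":-0.4}
    - {"xyz":[0.5,0,-80],"angular":[0,0,0],"gripper":-0.4}
    - {"xyz":[0.5,0,-102],"angular":[0,0,0],"gripper":-0.4}
    - {"xyz":[0.5,0,-112],"angular":[0,0,0],"gripper":-0.4}
    - {"xyz":[0.5,0,-112],"angular":[0,0,0],"gripper":0}
    - {"xyz":[0.5,0,-112],"angular":[0,0,0],"gripper":0.3}
    - {"xyz":[0.5,0,-112],"angular":[0,0,0],"gripper":1}
    - {"xyz":[0.5,0,-112],"angular":[0,0,0],"gripper":1}
    - {"xyz":[0.5,0,-112],"angular":[0,0,0],"gripper":1}
  newtons: 80

```text
time: 20.55
position: [0.5524, -0.2293, 0.0319]
ee_rot: [[-0.245, 0.969, 0.001], [0.969, 0.245, -0.001], [-0.001, 0.001, -1.0]]
wrist_force: [-4.3, 1.5, 5.8]
opening: 0.0265
```

Run:
```python
from h import *
s=st(); print('tcp in jig',(s['position']-JO)@np.array([JX,JY]).T*1000)
```

```text
t 20.55 p [ 552.4 -229.3   31.9] yaw 1.8184 tilt [ 0.0011 -0.0011 -1.    ] F [-4.3  1.5  5.8] op 26.5 q [ 0.69  0.52 -0.47  1.72  0.28  0.96  0.36]
tcp in jig [-191.6251699    -0.44957952]
```

Emit:
step_arm:
  rows:
    - {"xyz":[-1.2,4.8,-0.5],"angular":[0,0,0],"gripper":1}
    - {"xyz":[-2.4,9.7,-0.5],"angular":[0,0,0],"gripper":1}
    - {"xyz":[-3.4,13.6,-0.5],"angular":[0,0,0],"gripper":1}
    - {"xyz":[-4.4,17.4,-0.5],"angular":[0,0,0],"gripper":1}
    - {"xyz":[-5.4,21.3,-0.5],"angular":[0,0,0],"gripper":1}
    - {"xyz":[-6.4,25.2,-0.5],"angular":[0,0,0],"gripper":1}
    - {"xyz":[-7.4,29.1,-0.5],"angular":[0,0,0],"gripper":1}
    - {"xyz":[-8.3,32.9,-0.5],"angular":[0,0,0],"gripper":1}
    - {"xyz":[-9.1,35.9,-0.5],"angular":[0,0,0],"gripper":1}
    - {"xyz":[-9.8,38.8,-0.5],"angular":[0,0,0],"gripper":1}
    - {"xyz":[-10.2,40.2,-0.5],"angular":[0,0,0],"gripper":1}
    - {"xyz":[-10.2,40.2,-0.5],"angular":[0,0,0],"gripper":1}
    - {"xyz":[-10.2,40.2,-0.5],"angular":[0,0,0],"gripper":1}

```text
time: 21.85
position: [0.5426, -0.1904, 0.0319]
ee_rot: [[-0.244, 0.97, 0.002], [0.97, 0.244, -0.003], [-0.003, 0.001, -1.0]]
wrist_force: [-4.5, -3.2, 8.4]
opening: 0.0261
```

```bash
python3 nest.py n10
```

```text
t 21.85 p [ 542.6 -190.4   31.9] yaw 1.8176 tilt [ 0.0021 -0.0029 -1.    ] F [-4.5 -3.2  8.4] op 26.1 q [ 0.65  0.48 -0.48  1.79  0.27  0.94  0.3 ]
tcp in jig [-151.55936351   -0.41979481]
scene drv 444 [[-0.0332, -0.0198, 0.0492], [0.0332, -0.0017, 0.0545], [0.0944, 0.0193, 0.0585]]
  white x [-0.02114996  0.09561074] y [-0.02015884  0.0201318 ]
   -0.02 0.0542 [-0.0194  0.0199]
   0.0 0.0547 [-0.0196  0.018 ]
   0.02 0.055 [-0.0195  0.0184]
   0.04 0.0543 [-0.019   0.0203]
   0.06 0.0546 [-0.0192  0.0184]
   0.08 0.0546 [-0.0194  0.0177]
  green 30 [-0.01936019  0.0006173   0.05438334]
  head [-0.03999386 -0.02654152]
  knob [-0.15356248 -0.14092538]
side drv 376 [[-0.0314, -0.0191, 0.052], [0.0372, 0.0001, 0.055], [0.0938, 0.0198, 0.0569]]
  white x [-0.02090759  0.09201502] y [-0.01888276  0.02010079]
   -0.02 0.0548 [-0.0214  0.0193]
   0.0 0.0549 [-0.0177  0.0193]
   0.02 0.0553 [-0.0185  0.019 ]
   0.04 0.0552 [-0.019   0.0193]
   0.06 0.0554 [-0.0153  0.0188]
   0.08 0.055 [-0.018   0.0192]
  green 20 [-0.01583292  0.00156892  0.05527032]
  head [-0.02398892 -0.02336979]
  knob [-0.15854016 -0.15570733]
```

View pics/n10zscene.png

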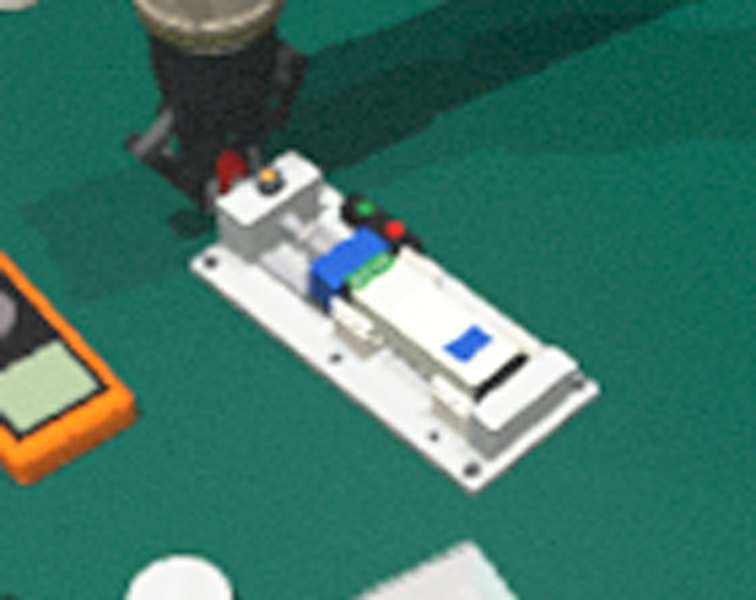

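The head reads -23.4 mm (home is -23.5), the knob travelled 40.1 mm, and the head is closed on the green end at (365,265). I'll test with a slight extra push for a stall.

Emit:
step_arm:
  rows:
    - {"xyz":[-0.5,1.9,0],"angular":[0,0,0],"gripper":1}
    - {"xyz":[-0.7,2.9,0],"angular":[0,0,0],"gripper":1}
    - {"xyz":[-0.7,2.9,0],"angular":[0,0,0],"gripper":1}
    - {"xyz":[-0.7,2.9,0],"angular":[0,0,0],"gripper":1}

```text
time: 22.35
position: [0.5426, -0.1903, 0.032]
ee_rot: [[-0.243, 0.97, 0.004], [0.97, 0.243, -0.006], [-0.007, 0.003, -1.0]]
wrist_force: [0.4, -12.6, 3.5]
opening: 0.0266
```

Run:
```python
from h import *
s=st(); print('tcp in jig',(s['position']-JO)@np.array([JX,JY]).T*1000, 'Fx jig',s['wrist_force']@JX)
```

```text
t 22.35 p [ 542.6 -190.3   32. ] yaw 1.8157 tilt [ 0.0043 -0.0058 -1.    ] F [  0.4 -12.6   3.5] op 26.6 q [ 0.65  0.48 -0.48  1.79  0.28  0.93  0.3 ]
tcp in jig [-151.45334166   -0.4237752 ] Fx jig -12.299893780651848
```

It stalled at 12 N with no motion, so the slide is at the hard end: fully home. I'll relax, release and retreat upward.

Emit:
step_arm:
  rows:
    - {"xyz":[0.9,-3.6,0],"angular":[0,0,0],"gripper":1}
    - {"xyz":[0.9,-3.6,0],"angular":[0,0,0],"gripper":0}
    - {"xyz":[0.9,-3.6,0],"angular":[0,0,0],"gripper":-0.4}
    - {"xyz":[0.9,-3.6,0],"angular":[0,0,0],"gripper":-0.4}
    - {"xyz":[0.9,-3.6,0],"angular":[0,0,0],"gripper":-0.4}
    - {"xyz":[0.9,-3.6,30],"angular":[0,0,0],"gripper":-0.4}
    - {"xyz":[0.9,-3.6,70],"angular":[0,0,0],"gripper":-0.4}
    - {"xyz":[0.9,-3.6,110],"angular":[0,0,0],"gripper":-0.4}
    - {"xyz":[-10,-30,150],"angular":[0,0,0],"gripper":-0.4}
    - {"xyz":[-40,-60,180],"angular":[0,0,0],"gripper":-0.4}
    - {"xyz":[-80,-90,200],"angular":[0,0,0],"gripper":-0.4}
    - {"xyz":[-100,-100,200],"angular":[0,0,0],"gripper":-0.4}
    - {"xyz":[-100,-100,200],"angular":[0,0,0],"gripper":-0.4}
    - {"xyz":[-100,-100,200],"angular":[0,0,0],"gripper":-0.4}

```text
time: 23.75
position: [0.441, -0.2858, 0.2297]
ee_rot: [[-0.245, 0.97, 0.001], [0.97, 0.245, -0.0], [-0.0, 0.0, -1.0]]
wrist_force: [-0.0, 0.7, 0.1]
opening: 0.0598
```

```bash
python3 nest.py n11 | grep -v '^   '; python3 nest.py n12 | grep -E 'head|knob|drv'
```

```text
t 23.75 p [ 441.  -285.8  229.7] yaw 1.8179 tilt [ 6.e-04 -3.e-04 -1.e+00] F [-0.   0.7  0.1] op 59.8 q [ 0.92  0.16 -0.47  1.72  0.07  1.28  0.68]
tcp in jig [-219.12306545  121.41277012]
scene drv 447 [[-0.0328, -0.0204, 0.049], [0.0332, -0.0009, 0.0544], [0.0946, 0.0194, 0.0582]]
  white x [-0.02258592  0.09560614] y [-0.02063299  0.01988961]
  green 30 [-0.01957338 -0.00074387  0.05443277]
  head [-0.0399687  -0.02725368]
  knob [-0.16569207 -0.1426275 ]
side drv 372 [[-0.031, -0.0191, 0.0521], [0.0378, 0.0003, 0.0552], [0.0942, 0.0201, 0.0573]]
  white x [-0.02063077  0.09269383] y [-0.01901158  0.02024224]
  green 20 [-0.01573536  0.00153262  0.05556617]
  head [-0.02498807 -0.02177106]
  knob [-0.15987893 -0.15643085]
scene drv 437 [[-0.0321, -0.0203, 0.05], [0.0345, -0.0018, 0.0545], [0.0944, 0.0195, 0.0583]]
  head [-0.04005796 -0.02657663]
  knob [-0.16465332 -0.14332445]
side drv 374 [[-0.0327, -0.019, 0.0519], [0.0362, 0.0003, 0.055], [0.0945, 0.02, 0.0573]]
  head [-0.02628156 -0.02270282]
  knob [-0.16032631 -0.15161648]
```

View pics/n12scene.png

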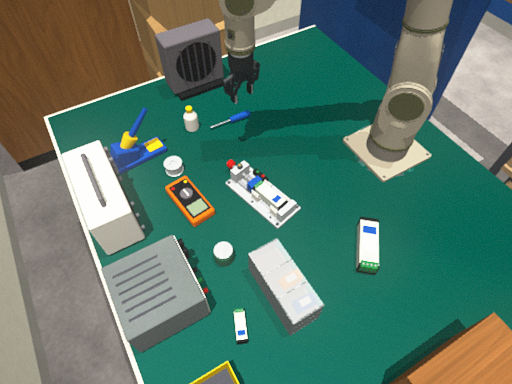

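View pics/n12zscene.png

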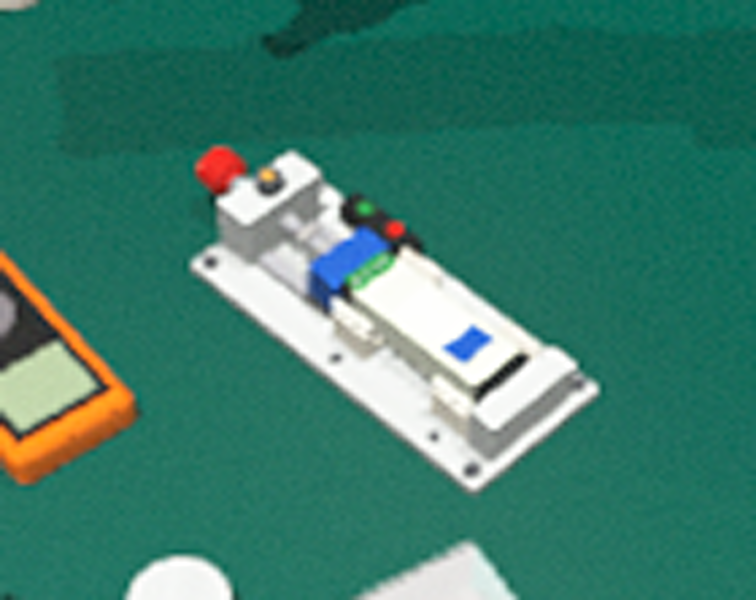

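View pics/n12side.png

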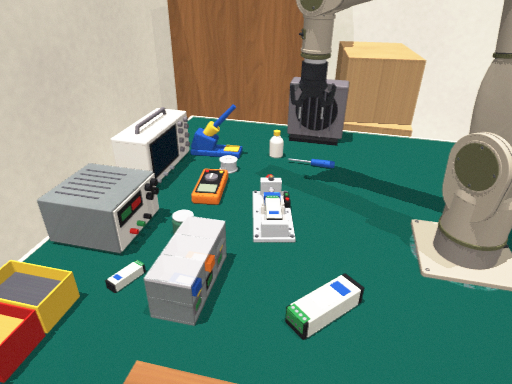

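The knob is home (-165 to -142 mm) and the head is at -23. The driver looks flat and everything else undisturbed. I want a closer look at the driver's seating against the stop, so I'll bring the wrist camera over the nest, staying high.

Emit:
step_arm:
  rows:
    - {"xyz":[15,42,0],"angular":[0,0,0],"gripper":-0.4}
    - {"xyz":[30,84,0],"angular":[0,0,0],"gripper":-0.4}
    - {"xyz":[45,126,0],"angular":[0,0,0],"gripper":-0.4}
    - {"xyz":[60,165,0],"angular":[0,0,0],"gripper":-0.4}
    - {"xyz":[74,203,-10],"angular":[0,0,0],"gripper":-0.4}
    - {"xyz":[74,203,-20],"angular":[0,0,0],"gripper":-0.4}
    - {"xyz":[74,203,-20],"angular":[0,0,0],"gripper":-0.4}
    - {"xyz":[74,203,-20],"angular":[0,0,0],"gripper":-0.4}

```text
time: 24.75
position: [0.515, -0.0833, 0.2092]
ee_rot: [[-0.245, 0.969, -0.001], [0.969, 0.245, 0.0], [0.0, -0.001, -1.0]]
wrist_force: [-0.5, -0.8, -0.6]
opening: 0.06
```

Run:
```python
from h import *
s=st(); c=cam('wrist'); cv2.imwrite('pics/w13.png',cv2.resize(c['frame'][:,:,::-1],(800,600),interpolation=cv2.INTER_CUBIC))
P=cloud(c);Q=(P-JO)@np.array([JX,JY,[0,0,1]]).T;f=c['frame'].astype(int)
m=(abs(Q[...,1])<.012)
# profile along jig x
for x in list(np.arange(-.032,-.010,.002))+list(np.arange(.080,.124,.002)):
    k=m&(abs(Q[...,0]-x)<.001)
    if k.sum(): print(round(x*1000),k.sum(),np.median(Q[k][:,2]).round(4),np.median(f[k],0))
k=m&(Q[...,2]>.05)&(Q[...,2]<.06)&(Q[...,0]>-.02)&(Q[...,0]<.09)
q=Q[k];print('top slope',np.polyfit(q[:,0],q[:,2],1))
```

```text
t 24.75 p [515.  -83.3 209.2] yaw 1.8185 tilt [-8.e-04  2.e-04 -1.e+00] F [-0.5 -0.8 -0.6] op 60.0 q [ 0.65  0.18 -0.64  1.75  0.12  1.24  0.23]
-32 344 0.2693 [15. 16. 17.]
-30 3669 0.2776 [14. 14. 16.]
-28 198 0.2783 [15. 15. 17.]
-26 32 0.0519 [ 40.  114.5 146. ]
-24 49 0.054 [ 48. 143.  81.]
-22 245 0.2886 [14. 15. 16.]
-20 108 0.2878 [16.  16.5 18. ]
-18 48 0.0544 [165.  190.5 176. ]
-16 48 0.0541 [ 81.  172.  102.5]
-14 48 0.0541 [ 58.5 170.   86. ]
-12 47 0.0541 [ 69. 174.  95.]
80 58 0.0538 [247. 247. 244.]
82 80 0.0539 [247. 247. 244.]
84 61 0.0538 [247. 247. 244.]
86 71 0.0537 [238. 239. 231.]
88 70 0.0527 [55.5 56.  51.5]
90 80 0.0536 [39. 38. 40.]
92 67 0.0538 [39. 37. 39.]
94 72 0.0534 [31. 30. 31.]
96 1 0.0515 [20. 18. 19.]
98 144 0.0489 [70.5 71.  71.5]
100 76 0.0537 [245. 245. 245.]
102 80 0.0539 [245. 245. 245.]
104 69 0.0538 [245. 245. 246.]
106 75 0.0536 [245. 245. 245.]
108 69 0.0538 [245. 245. 245.]
110 75 0.0538 [243. 244. 244.]
112 78 0.0536 [241. 242. 242.]
114 77 0.0538 [240. 240. 240.]
116 61 0.0535 [240. 241. 241.]
top slope [-0.00075125  0.05398602]
```

View pics/w13.png

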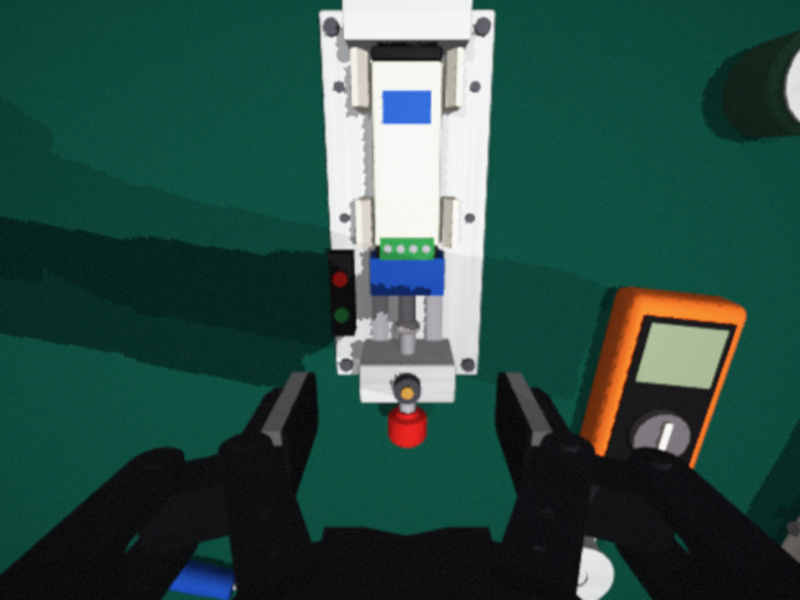

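The wrist view shows the driver flat between the rails: top slope under 0.05°, and the head flush on the green terminals at (407,250). The far end is at about 96 mm, 2–3 mm off the stop. That matches the 122.5 mm between the home head face and the stop, for a 120 mm driver. One last check of the knob's gap to the bearing block, then I'll hand in.

Run:
```python
from h import *
c=cam('wrist');P=cloud(c);Q=(P-JO)@np.array([JX,JY,[0,0,1]]).T;f=c['frame'].astype(int)
r=(f[...,0]>110)&(f[...,1]<60)&(f[...,2]<60)&(abs(Q[...,1])<.02)&(Q[...,0]<-.1)&(Q[...,0]>-.22); print('knob x',np.percentile(Q[r][:,0],[1,99]))
b=(f[...,2]>90)&(f[...,0]<60)&(abs(Q[...,1])<.03)&(Q[...,0]<-.0)&(Q[...,0]>-.08)&(Q[...,2]>.046)&(Q[...,2]<.06)&(f[...,2]>f[...,1]+30); print('head top x',np.percentile(Q[b][:,0],[1,99]))
w=(abs(Q[...,1])<.03)&(Q[...,0]<-.08)&(Q[...,0]>-.13)&(abs(Q[...,2]-.062)<.003); print('block x',np.percentile(Q[w][:,0],[1,99]))
st()
```

```text
knob x [-0.19901877 -0.14009311]
head top x [-0.0483574  -0.02532179]
block x [-0.1213064  -0.09380592]
t 24.85 p [515.2 -83.8 209.8] yaw 1.8172 tilt [ 3.e-04 -2.e-04 -1.e+00] F [-0.2  0.   0.6] op 59.8 q [ 0.65  0.18 -0.64  1.75  0.12  1.24  0.23]
```

```bash
python3 -c "
from workcell import ctrl
print(ctrl.hand_in())"
```

```text
the job is handed in; nothing more can be done
None
```

The driver is in the jig's nest with its green terminals against the contact head, the knob is pushed home, and the job is handed in. It took about 25 s of the 64 s allowed, and the robot was touching nothing at the end.

**What I did:** I pulled the knob out, drew the driver from the rack by its black end and laid it flat on the bench. I then re-gripped it by the middle, lowered it into the nest, let go, and pinched the knob and pushed it in.

**What the last checks showed:**
- **Knob and head:** the knob stalled at both ends of its travel, which came out at about 40 mm. Afterwards its inner face was about 19 mm from the bearing block (18 expected), and the head face was at about -23.5 to -25 mm (home is -23.5).
- **Driver:** it lies flat (slope under 0.05°, top 54 mm above the bench) and is centred between the rails.
- **Other things:** nothing else looked moved in the scene and side views. I judged that by eye and did not measure it.

**Checks that disagreed:**
- **Gap at the stop:** the driver's far end measured about 96 mm, so there is still a gap of about 2.5 mm to the end stop. That fits the 122.5 mm between head and stop for a 120 mm driver, but the task text says the head pushes it up to the stop.
- **Knob reading:** the final wrist image gave a few stray points for the knob's outer edge (-199 mm). I discounted them because the scene view had it at -165 mm.

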